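# Turn mosaic plaques over in a clamshell nest and put them to dry

### The job

Lay every mosaic plaque picture side up in the pockets of the open yellow leaf of the turnover nest, one to a pocket, then swing the leaf right over by its red bar until it is fully closed, so that the plaques are turned face down into the bed. With the leaf closed, knock lightly on its back with the butt (the free end of the handle) of the mallet to free the plaques and hang the mallet handle-down in the brass ring with its head resting on the ring; then swing the leaf fully open again and lay every plaque, still face down, flat on the wooden drying board. Leave the glue cup and the star-shaped sample where they stand.

Things in the scene. Friction and masses are not known exactly. Their poses are not given: they have to be found in the camera images.
- plaque0: Mosaic plaque, a wooden tile 50 (own x) x 65 (own y) x 16 mm (z), about 90 g, coloured mosaic on its +z face, plain wood with a cork patch on -z; origin at its centre. Two or three of the three plaques are present (None if absent). It starts face up on the table.
- plaque1: Mosaic plaque, a wooden tile 50 (own x) x 65 (own y) x 16 mm (z), about 90 g, coloured mosaic on its +z face, plain wood with a cork patch on -z; origin at its centre. Two or three of the three plaques are present (None if absent). It starts face up on the table.
- plaque2: Mosaic plaque, a wooden tile 50 (own x) x 65 (own y) x 16 mm (z), about 90 g, coloured mosaic on its +z face, plain wood with a cork patch on -z; origin at its centre. Two or three of the three plaques are present (None if absent). It starts face up on the table.
- nest: Turnover nest, fixed, steel base 170 (x) x 270 (y) mm; origin on the table under the middle of the hinge; own y along the hinge, +x towards the bed, -x towards the open leaf. Bed: aluminium, flat floor 35 mm above the table, three pockets 80 mm apart along y, with blue stops 12 mm high only at their corners far from the hinge, 50 mm of each long side free for fingers.
- leaf (a joint): Leaf angle (rad): 0 = fully open, level on the nest's -x side; 3.14 = fully closed over the bed, 20 mm from leaf floor to bed floor. Damped hinge (0.3 N m s/rad), no spring: the leaf, about 0.33 kg, sinks slowly to the side it leans to. Past about 1.8 rad plaques in it tip over, face down, into the bed; closing it fully pushes them home.
- plate (a point): The leaf's yellow plate 70 (x) x 252 (y) x 8 mm. Origin: middle of its pockets' floor; own z out of the floor (up when open), x towards the hinge axis, which is 41 mm away and 10 mm above the floor. Three pockets 71 mm wide in y; black dividers and stops 14 mm high on the hinge side, stop faces 30 mm from the origin, outer side open. Plaques lie long side along y. Closed, its back is on top, 63 mm above the table.
- leaf_pocket0 (a point): Centre of the floor of leaf pocket 0, with the axes of the plate. It moves with the leaf. Floor 35 mm above the table when open; a plaque's centre lies 8 mm above the floor.
- leaf_pocket1 (a point): Centre of the floor of leaf pocket 1, with the axes of the plate. It moves with the leaf. Floor 35 mm above the table when open; a plaque's centre lies 8 mm above the floor.
- leaf_pocket2 (a point): Centre of the floor of leaf pocket 2, with the axes of the plate. It moves with the leaf. Floor 35 mm above the table when open; a plaque's centre lies 8 mm above the floor.
- bed_pocket0 (a point): Centre of the floor of bed pocket 0, axes of the nest, 35 mm above the table. Receives the plaque of leaf pocket 0.
- bed_pocket1 (a point): Centre of the floor of bed pocket 1, axes of the nest, 35 mm above the table. Receives the plaque of leaf pocket 1.
- bed_pocket2 (a point): Centre of the floor of bed pocket 2, axes of the nest, 35 mm above the table. Receives the plaque of leaf pocket 2.
- bar (a point): Middle of the leaf's red round bar: 10 mm thick, 96 mm long, along the hinge direction, 112 mm from the hinge axis and at its height (45 mm above the table) when open or closed, with a 38 mm gap to the edge of the plate.
- hinge (a point): Middle of the hinge axis, 45 mm above the table.
- mallet: Rubber mallet, about 180 g, standing head up in the crock. Origin at the centre of the head: black block 36 (own x) x 72 (y) x 36 mm (z). Round wooden handle 22 mm thick runs 120 mm down (-z) from the head's underside, so the butt is 138 mm below the origin.
- crock: Blue stoneware pot, fixed, 85 mm high, 84 mm across at most, bore about 30 mm wide with its floor 8 mm above the table; origin at the centre of its underside. The mallet starts in it, its head's underside 43 mm above the rim.
- ring (a point): Centre of the brass ring at its top face, 150 mm above the table: inside diameter 36 mm, outside 54 mm, 10 mm high, level, on a fixed stand. Its post stands behind it (+x of the stand), no higher than the ring. The mallet's head centre is 18 mm above this point when it hangs.
- drying_board: Wooden drying board, fixed, 250 (own x) x 100 (y) x 12 mm; origin at the centre of its underside, so a plaque lying on it has its centre 20 mm above the origin. Room for three plaques side by side along own x.
- glue_cup: White cup of glue, 66 mm wide, 30 mm high, origin at the centre of its underside. Leave alone.
- star_sample: Star-shaped mosaic sample, about 130 mm across, 10 mm thick, origin at the centre of its underside. Leave alone.

How it is judged:
On the way, in this order (a step that is already met when the one before it is completed fails the run):
1. every plaque lies picture side up in the open leaf (value of joint leaf below 0.1 rad and x of plaque0 in the frame of plate between -0.014 and 0.014 m and y of plaque0 in the frame of plate between -0.088 and 0.088 m and z of plaque0 in the frame of plate between 0.003 and 0.013 m and angle between each of plaque0, plaque1, plaque2's own z axis and vertical below 0.2 rad and x of plaque1 in the frame of plate between -0.014 and 0.014 m and y of plaque1 in the frame of plate between -0.088 and 0.088 m and z of plaque1 in the frame of plate between 0.003 and 0.013 m and x of plaque2 in the frame of plate between -0.014 and 0.014 m and y of plaque2 in the frame of plate between -0.088 and 0.088 m and z of plaque2 in the frame of plate between 0.003 and 0.013 m), for 0.2 s.
2. the leaf is fully closed and every plaque lies face down in the bed (value of joint leaf above 3.04 rad and x of plaque0 in the frame of bed_pocket1 between -0.014 and 0.014 m and y of plaque0 in the frame of bed_pocket1 between -0.088 and 0.088 m and z of plaque0 in the frame of bed_pocket1 between 0.003 and 0.013 m and angle between each of plaque0, plaque1, plaque2's own z axis and vertical above 2.95 rad and x of plaque1 in the frame of bed_pocket1 between -0.014 and 0.014 m and y of plaque1 in the frame of bed_pocket1 between -0.088 and 0.088 m and z of plaque1 in the frame of bed_pocket1 between 0.003 and 0.013 m and x of plaque2 in the frame of bed_pocket1 between -0.014 and 0.014 m and y of plaque2 in the frame of bed_pocket1 between -0.088 and 0.088 m and z of plaque2 in the frame of bed_pocket1 between 0.003 and 0.013 m), for 0.2 s.
3. the mallet's butt knocks on the closed leaf (value of joint leaf above 3.04 rad and contact force between mallet and leaf above 1 N and z of mallet in the frame of plate below -0.12 m and angle between mallet's own z axis and vertical below 0.35 rad), for 0.02 s.
4. the mallet hangs in the ring (horizontal distance between mallet and ring below 0.014 m and z of mallet in the frame of ring between 0.012 and 0.024 m and angle between mallet's own z axis and vertical below 0.15 rad), for 0.2 s.
5. the leaf is open again, the plaques left face down (value of joint leaf below 0.1 rad and angle between each of plaque0, plaque1, plaque2's own z axis and vertical above 2.8 rad), for 0.2 s.
At the end, for the whole second after the job is handed in: Leaf open (within 0.1 rad); mallet hanging handle-down in the ring (head centre within 14 mm of its axis, 12 to 24 mm above its top); every plaque present flat and face down on the drying board, centre within 118 mm along and 42 mm across of its middle, not stacked (all of step 4 and value of joint leaf below 0.1 rad and x of plaque0 in the frame of drying_board between -0.118 and 0.118 m and y of plaque0 in the frame of drying_board between -0.042 and 0.042 m and z of plaque0 in the frame of drying_board between 0.016 and 0.024 m and angle between each of plaque0, plaque1, plaque2's own z axis and vertical above 3 rad and x of plaque1 in the frame of drying_board between -0.118 and 0.118 m and y of plaque1 in the frame of drying_board between -0.042 and 0.042 m and z of plaque1 in the frame of drying_board between 0.016 and 0.024 m and x of plaque2 in the frame of drying_board between -0.118 and 0.118 m and y of plaque2 in the frame of drying_board between -0.042 and 0.042 m and z of plaque2 in the frame of drying_board between 0.016 and 0.024 m); the robot touches nothing.
It fails at once if the glue cup is moved more than 30 mm or tipped (distance of glue_cup from where it was at the start of the episode above 0.03 m or angle between glue_cup's own z axis and vertical above 0.5 rad).
It fails at once if the star sample is moved more than 30 mm (distance of star_sample from where it was at the start of the episode above 0.03 m).
Of plaque0, plaque1, plaque2 only 2 to 3 are there at a start; the rules pass over those that are not, and their reading is None.
At some moment in a run one of plaque0, plaque1, plaque2 may be knocked a few centimetres aside while the robot is not near it.
Once in a run the grip may slacken for a moment while it holds something.
It also fails if it takes over 210 s, if anything falls off the work surface, if the arm or the gripper's body presses on something with over 40 N, if the wrist force passes 120 N, or if a joint passes its speed limit or range.

### The arm

A 7-joint arm with a two-finger parallel gripper is mounted at the origin on the work surface. World frame = base frame: x ahead of the robot, y to its left, z up, the work surface at z = 0. Lengths are in m, angles in rad, forces in N, time in s.
With the tool pointing down it reaches from about 0.425 to 0.875 m from the base axis. Payload 9.9 kg.
Tool frame: the origin (TCP) lies on the front face of the gripper's body, between the roots of the fingers; the fingertips stand 73 mm ahead of it and the grasp point (between the pads) lies ahead of it (tcp_to_grasp is the z of the grasp point in the tool frame, in m); z points along the fingers, y is the line along which they close (so a half turn about z gives the same grasp; the last joint's range is limited). The gripper opens to 85 mm and grips with 20 to 120 N. Pads are 22 mm wide; open, the fingers measure 114 mm over their backs; the gripper's body (76 mm by 85 mm) begins 54 mm behind the grasp point. The pads swing forward as they close: fully open they stand 13 mm farther back than shut.
Start: joints at [-1.285, 0.576, 0.025, 1.437, -0.015, 1.129, -0.057], TCP at [0.244, 0.629, 0.304] pointing down, gripper open.
Joint ranges: [-2.76, 2.76], [-0.34, 2.15], [-1.52, 1.57], [0.19, 2.46], [-1.09, 4.23], [0.17, 1.99], [-2.82, 2.82]. Speed limits (rad/s): [2.22, 2.22, 3.01, 3.01, 3.14, 3.14, 3.14].

### API

Orientations are given as a unit quaternion [w, x, y, z].
In Python, from workcell import read_state, camera, camera_info, close_job, cut_out, mark_of, tcp_to_grasp gives the robot as it stands.
- The arm moves only by the shell command python3 -m jog 'ROWS' [FORCE]. ROWS is JSON, a list of rows, each an object with "offset": the shift along the world's x, y, z in m, a list of three; "delta_rot": the turn, a rotation vector about the world's x, y, z in rad, a list of three; "jaw": the finger opening in m, from 0 to 0.0854. In form: [{"offset": [x, y, z], "delta_rot": [ax, ay, az], "jaw": jaw}, ...]. A call has exactly 8 rows; each row shifts and turns the commanded pose from where the row before left it; what a row does not reach is not made up. A row lasts 1/10 s, in which the tool goes at most 50 mm and 8.59 degrees, less where a joint would pass 70% of its speed; a pose out of reach is approached as far as the arm can. A call is refused whole if a number of a shift passes 0.05 or a number of a turn 0.15, either way. A call with a gripper value outside its range is refused whole. The fingers move at their own pace and stop on an object; FORCE is the grip in N (left out, the last holds). Time passes only in rows, so rows that do not move let the fingers close, or fill a call up. It gives the time, the measured TCP pose, the force, the opening and the grip force at its end, in the units of the state.
- read_state(): the state, without advancing time (a new reading comes with each control period).
- camera(name): name is "scene" or "top" or "wrist"; returns the picture (400x640x3 uint8, red, green, blue); there is no depth.
- camera_info(name): a dict with "fx", "fy", "cx", "cy" (pixels), "R" (3x3) and "t" (3): a world point X has camera coordinates R X + t; the wrist camera has in their place "tool_from_camera" (4x4, takes a point from camera to tool coordinates, whose origin is the TCP and whose axes are the flange's). Camera axes: x right, y down, z forward; pixel columns grow to the right and rows downward; lengths in m; the calibration is good to about 2 mm. A picture is of the moment at which its call begins: read the wrist's pose just before it. camera_info takes no time and is no camera call.
- close_job(): hands the job in; it is judged then, once.
Trained networks look in the newest picture that a camera, given by its name, has taken for a name from the list of things; names that differ only in an ending like _2 or _b are one class to them, and where a whole thing is asked for, a point or a joint stands for the part that bears it (a point fixed in the world has none). Each returns a list of dicts, best first, with "confidence" (0 to 1); they miss things now and then, are a little off and sometimes report something else, mostly with a low value. They report only what shows in the picture. A call takes as long as a camera call.
- cut_out(thing, camera): "region" (400x640 bool, what is visible of it).
- mark_of(thing, camera): "position" ([x, y, z] in m, in the coordinates of the camera as it stood for that picture, good to about 4 mm: a listed point, or the origin of a listed thing).
The state is a dict: "t": time; "joints": joint angles; "joint_vel": joint speeds; "tau": joint torques, N m; "tcp_pos": TCP position; "ee_rot": TCP orientation; "contact_force": force on the tool from outside, world axes, zero at the start; "wrist_torque": the same for the moment, N m; "grip_width": opening from 0.0 (shut) to 1.0 (fully open); "gripper_force": force on a finger pad.
Only numpy, scipy, OpenCV 4.12 (cv2) and the standard library are available. Lean on these libraries where they do the work, as an engineer would, in place of code of your own. Each camera call takes 0.05 s, during which the arm holds its last target. There are 200 camera calls.

## Working session

There is one attempt and no reset: what is moved stays moved. The work goes in short steps, Python scripts to look and compute and a shell command to move; the robot and the scene stay as the last step left them, time stands still between calls to the robot, and variables do not carry over. Pictures are saved under pics/ and viewed, at most 14 in all, crops included, and the job is handed in when it is done.

```bash
mkdir -p pics; ls; cat > h.py <<'E'
import numpy as np, cv2
from scipy.spatial.transform import Rotation as Ro
from workcell import *
def toolpose():
    s=read_state(); q=s["ee_rot"]; return np.array(s["tcp_pos"]), Ro.from_quat([q[1],q[2],q[3],q[0]]).as_matrix()
def cam(name):
    """take a picture; return image, K, camera->world R, c"""
    if name=="wrist": p,R=toolpose()
    im=camera(name); i=camera_info(name)
    K=np.array([[i["fx"],0,i["cx"]],[0,i["fy"],i["cy"]],[0,0,1]])
    if name=="wrist":
        T=np.array(i["tool_from_camera"]); return im,K,R@T[:3,:3],R@T[:3,3]+p
    Rw=np.array(i["R"]).T; return im,K,Rw,-Rw@np.array(i["t"])
def save(im,f): cv2.imwrite("pics/"+f,im[...,::-1])
def pix2w(u,v,K,R,c,z):
    d=R@np.linalg.solve(K,[u,v,1.]); return c+d*(z-c[2])/d[2]
def marks(name,things,Rc,c):
    for t in things:
        for m in mark_of(t,name)[:4]:
            print(t,np.round(Rc@np.array(m["position"])+c,3),round(m["confidence"],2))
def regions(name,thing,K,R,c,z):
    """top-face outline of each detection as world rect at height z"""
    for m in cut_out(thing,name)[:4]:
        r=m["region"].astype(np.uint8)
        cs,_=cv2.findContours(r,cv2.RETR_EXTERNAL,cv2.CHAIN_APPROX_NONE)
        if not cs: continue
        k=max(cs,key=cv2.contourArea)[:,0,:]
        w=np.array([pix2w(u,v,K,R,c,z)[:2] for u,v in k],np.float32)
        (cx,cy),(a,b),an=cv2.minAreaRect(w)
        if a<b: a,b,an=b,a,an+90
        print(thing,round(m["confidence"],2),"ctr",round(cx,3),round(cy,3),"size",round(a,3),round(b,3),"long axis deg",round((an+90)%180-90,1),"px",k.mean(0).round())
E
python3 - <<'E'
from h import *
print(tcp_to_grasp); 
for n in ("top","scene"):
    im,K,R,c=cam(n); save(im,n+"0.png"); print(n,c.round(3))
    marks(n,["plaque0","nest","plate","bar","hinge","leaf_pocket0","bed_pocket0","mallet","crock","ring","drying_board","glue_cup","star_sample"],R,c)
    if n=="top": regions(n,"plaque0",K,R,c,.016); regions(n,"drying_board",K,R,c,.012);regions(n,"plate",K,R,c,.045);regions(n,"nest",K,R,c,.03)
E
```

```text
pics
0.0539
top [ 0.307 -0.029  1.334]
plaque0 [ 0.361 -0.296  0.004] 0.96
plaque0 [ 0.467 -0.212  0.01 ] 0.57
nest [ 0.557  0.027 -0.002] 0.98
nest [ 0.466 -0.21   0.008] 0.52
plate [0.522 0.026 0.033] 0.71
plate [ 0.614 -0.261  0.155] 0.27
bar [0.448 0.03  0.046] 0.63
bar [0.602 0.031 0.035] 0.5
hinge [0.562 0.027 0.047] 0.82
leaf_pocket0 [0.521 0.028 0.034] 0.92
leaf_pocket0 [0.52  0.11  0.035] 0.85
leaf_pocket0 [ 0.52  -0.048  0.041] 0.83
bed_pocket0 [0.603 0.03  0.037] 0.66
bed_pocket0 [0.602 0.108 0.037] 0.58
bed_pocket0 [0.522 0.031 0.033] 0.47
mallet [0.611 0.273 0.143] 0.96
mallet [ 0.362 -0.298  0.001] 0.21
crock [ 0.616  0.277 -0.001] 0.92
ring [ 0.615 -0.259  0.154] 0.6
drying_board [0.415 0.292 0.   ] 0.86
glue_cup [ 0.381  0.148 -0.002] 0.96
plaque0 0.8 ctr 0.465 -0.21 size 0.063 0.048 long axis deg -84.3 px [401. 210.]
plaque0 0.57 ctr 0.358 -0.296 size 0.068 0.051 long axis deg 74.2 px [433. 249.]
drying_board 0.78 ctr 0.417 0.292 size 0.252 0.104 long axis deg -8.0 px [218. 225.]
plate 0.68 ctr 0.513 0.03 size 0.249 0.141 long axis deg 88.2 px [313. 189.]
scene [ 1.1
[... 182 characters left out ...]
22
plate [0.518 0.025 0.033] 0.75
plate [0.449 0.025 0.05 ] 0.52
bar [0.449 0.023 0.047] 0.97
hinge [0.562 0.028 0.045] 0.8
hinge [0.447 0.025 0.049] 0.29
leaf_pocket0 [0.52  0.11  0.034] 0.66
leaf_pocket0 [ 0.517 -0.05   0.036] 0.64
leaf_pocket0 [0.523 0.031 0.034] 0.59
leaf_pocket0 [0.561 0.027 0.005] 0.55
bed_pocket0 [0.603 0.107 0.032] 0.85
bed_pocket0 [ 0.599 -0.051  0.038] 0.84
bed_pocket0 [0.601 0.024 0.035] 0.7
mallet [0.615 0.274 0.148] 0.98
crock [0.606 0.268 0.001] 0.61
ring [ 0.619 -0.268  0.155] 0.94
ring [0.519 0.026 0.033] 0.23
drying_board [0.421 0.289 0.001] 0.95
glue_cup [ 0.381  0.147 -0.   ] 0.63
glue_cup [ 0.472 -0.219  0.009] 0.37
star_sample [ 0.375 -0.1   -0.001] 0.71
```

View pics/top0.png

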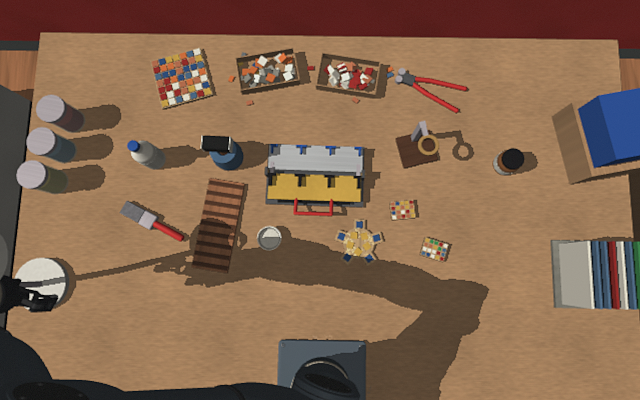

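View pics/scene0.png

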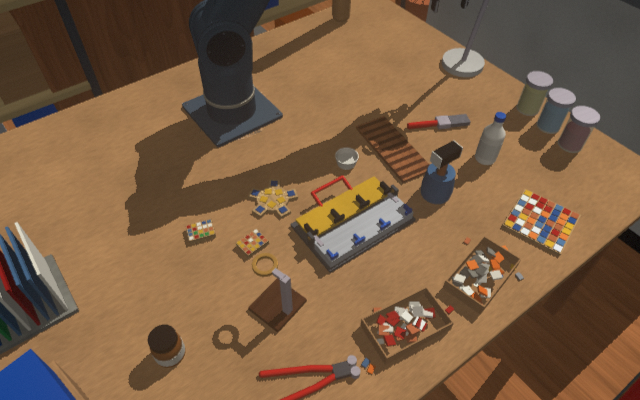

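Top view: two plaques at px (401,210) and (434,249). The nest is at (315,180) with its leaf open and bar at (313,212). The board is at (218,225), the mallet in its crock at (222,150) and the ring at (428,145).

```bash
python3 - <<'E'
from h import *
p,R=toolpose(); print(p,R.round(3)); print(np.array(camera_info("wrist")["tool_from_camera"]).round(3),camera_info("wrist")["fx"]); print(read_state())
E
python3 -m jog '[{"offset":[0.02,-0.05,0],"delta_rot":[0,0,0],"jaw":0.0854},{"offset":[0.02,-0.05,0],"delta_rot":[0,0,0],"jaw":0.0854},{"offset":[0.02,-0.05,0],"delta_rot":[0,0,0],"jaw":0.0854},{"offset":[0.02,-0.05,0],"delta_rot":[0,0,0],"jaw":0.0854},{"offset":[0.02,-0.05,0],"delta_rot":[0,0,0],"jaw":0.0854},{"offset":[0.02,-0.05,0],"delta_rot":[0,0,0],"jaw":0.0854},{"offset":[0.02,-0.05,0],"delta_rot":[0,0,0],"jaw":0.0854},{"offset":[0.02,-0.05,0],"delta_rot":[0,0,0],"jaw":0.0854}]'
python3 -m jog '[{"offset":[0.01,-0.05,0],"delta_rot":[0,0,0],"jaw":0.0854},{"offset":[0.01,-0.05,0],"delta_rot":[0,0,0],"jaw":0.0854},{"offset":[0.01,-0.05,0],"delta_rot":[0,0,0],"jaw":0.0854},{"offset":[0.01,-0.05,0],"delta_rot":[0,0,0],"jaw":0.0854},{"offset":[0,-0.02,0],"delta_rot":[0,0,0],"jaw":0.0854},{"offset":[0,0,0],"delta_rot":[0,0,0],"jaw":0.0854},{"offset":[0,0,0],"delta_rot":[0,0,0],"jaw":0.0854},{"offset":[0,0,0],"delta_rot":[0,0,0],"jaw":0.0854}]'
```

```text
[0.24395036 0.6293847  0.30387026] [[-0.932  0.361 -0.   ]
 [ 0.361  0.932 -0.   ]
 [ 0.    -0.    -1.   ]]
[[ 0.    -0.963 -0.27   0.069]
 [ 1.     0.    -0.    -0.   ]
 [ 0.    -0.27   0.963 -0.07 ]
 [ 0.     0.     0.     1.   ]] 289.70065546879414
{'t': 1.6, 'joints': array([-1.28479796,  0.57572699,  0.02487623,  1.43709969, -0.0149936 ,
        1.12898883, -0.05649918]), 'joint_vel': array([-0.00143601,  0.00271201, -0.00164403,  0.00053087,  0.0003392 ,
        0.00074172,  0.00036563]), 'tau': array([ 1.54193335e-04, -7.65497303e+01,  2.24908121e+00, -2.86299759e+01,
        1.53672625e-02,  2.90446500e-03,  7.94965928e-06]), 'tcp_pos': array([0.24395036, 0.6293847 , 0.30387026]), 'ee_rot': array([-7.81479784e-06,  1.83836791e-01,  9.82956781e-01, -1.82286240e-05]), 'contact_force': array([-1.34610356, -0.2461485 ,  0.04335649]), 'wrist_torque': array([-0.00020788,  0.03323287,  0.03437963]), 'gripper_force': 0.0, 'grip_width': 1.0007944359269583}
t: 2.4
tcp_pos: [0.393, 0.2561, 0.3043]
ee_rot: [0.0, 0.184, 0.983, 0.0]
contact_force: [1.4, 0.3, 0.3]
grip_width: 1.001
gripper_force: 0.0
t: 3.2
tcp_pos: [0.4318, 0.0432, 0.3039]
ee_rot: [-0.0, 0.183, 0.983, 0.0]
contact_force: [0.1, 0.4, 0.4]
grip_width: 1.001
gripper_force: 0.0
```

```bash

python3 -m jog '[{"offset":[0.01,0,0],"delta_rot":[0,0,-0.15],"jaw":0.0854},{"offset":[0.01,0,0],"delta_rot":[0,0,-0.15],"jaw":0.0854},{"offset":[0.01,0,0],"delta_rot":[0,0,-0.15],"jaw":0.0854},{"offset":[0.01,0,0],"delta_rot":[0,0,-0.15],"jaw":0.0854},{"offset":[0.01,0,0],"delta_rot":[0,0,-0.15],"jaw":0.0854},{"offset":[0.01,0,0],"delta_rot":[0,0,-0.15],"jaw":0.0854},{"offset":[0.01,0,0],"delta_rot":[0,0,-0.15],"jaw":0.0854},{"offset":[0.01,0,0],"delta_rot":[0,0,-0.15],"jaw":0.0854}]'
python3 -m jog '[{"offset":[0.0,-0.02,-0.03],"delta_rot":[0,0,0],"jaw":0.0854},{"offset":[0,-0.02,-0.03],"delta_rot":[0,0,0],"jaw":0.0854},{"offset":[0,0,-0.03],"delta_rot":[0,0,0],"jaw":0.0854},{"offset":[0,0,0],"delta_rot":[0,0,0],"jaw":0.0854},{"offset":[0,0,0],"delta_rot":[0,0,0],"jaw":0.0854},{"offset":[0,0,0],"delta_rot":[0,0,0],"jaw":0.0854},{"offset":[0,0,0],"delta_rot":[0,0,0],"jaw":0.0854},{"offset":[0,0,0],"delta_rot":[0,0,0],"jaw":0.0854}]'
python3 - <<'E'
from h import *
n="wrist"; im,K,R,c=cam(n); save(im,"w1.png"); print(c.round(3), toolpose()[1].round(3), read_state()["joints"].round(2))
marks(n,["plaque0","plate","bar","hinge","leaf_pocket0","bed_pocket0"],R,c)
regions(n,"plaque0",K,R,c,.016); regions(n,"bar",K,R,c,.045)
E
```

```text
t: 4.0
tcp_pos: [0.5121, 0.0438, 0.3038]
ee_rot: [-0.0, 0.708, 0.706, 0.0]
contact_force: [0.8, -0.0, 0.4]
grip_width: 1.0
gripper_force: 0.0
t: 4.8
tcp_pos: [0.5122, 0.0023, 0.2149]
ee_rot: [0.0, 0.706, 0.708, 0.001]
contact_force: [0.4, -0.4, 0.5]
grip_width: 1.004
gripper_force: 0.0
[0.512 0.071 0.284] [[-0.002  1.     0.001]
 [ 1.     0.002  0.   ]
 [ 0.     0.001 -1.   ]] [-0.38  0.48  0.41  1.99 -0.28  0.73  0.2 ]
plate [0.519 0.026 0.033] 0.95
bar [ 0.557  0.028 -0.   ] 0.49
hinge [0.56  0.03  0.043] 0.81
leaf_pocket0 [0.518 0.027 0.033] 0.74
leaf_pocket0 [0.522 0.106 0.036] 0.57
bed_pocket0 [0.605 0.101 0.036] 0.87
bed_pocket0 [0.603 0.026 0.034] 0.83
bed_pocket0 [ 0.599 -0.053  0.036] 0.82
plaque0 0.56 ctr 0.514 0.023 size 0.283 0.162 long axis deg 88.8 px [330. 147.]
bar 0.57 ctr 0.514 0.028 size 0.253 0.144 long axis deg 88.9 px [330. 146.]
```

View pics/w1.png

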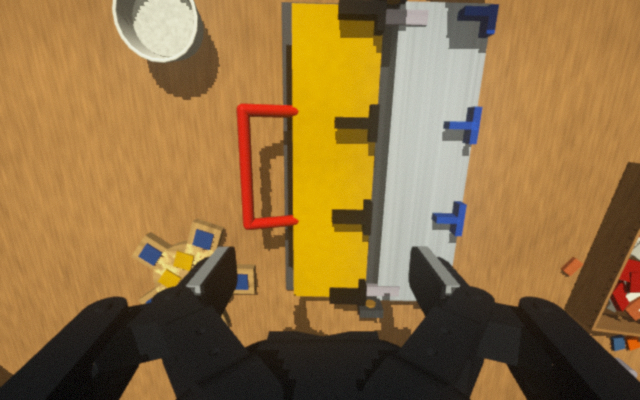

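Wrist view: the leaf has black T dividers on the hinge side, at y px 15, 125, 215 and 295, with wide gaps between the stops. Gripping a plaque across x therefore fits. Now going to plaque A.

```bash

python3 -m jog '[{"offset":[-0.012,-0.042,0],"delta_rot":[0,0,0],"jaw":0.0854},{"offset":[-0.012,-0.042,0],"delta_rot":[0,0,0],"jaw":0.0854},{"offset":[-0.012,-0.042,0],"delta_rot":[0,0,0],"jaw":0.0854},{"offset":[-0.012,-0.042,0],"delta_rot":[0,0,0],"jaw":0.0854},{"offset":[0,0,0],"delta_rot":[0,0,0],"jaw":0.0854},{"offset":[0,0,0],"delta_rot":[0,0,0],"jaw":0.0854},{"offset":[0,0,0],"delta_rot":[0,0,0],"jaw":0.0854},{"offset":[0,0,0],"delta_rot":[0,0,0],"jaw":0.0854}]'
python3 - <<'E'
from h import *
n="wrist"; im,K,R,c=cam(n); save(im,"w2.png"); print(c.round(3))
marks(n,["plaque0"],R,c)
regions(n,"plaque0",K,R,c,.016)
E
```

```text
t: 6.05
tcp_pos: [0.4642, -0.1647, 0.2138]
ee_rot: [-0.0, 0.706, 0.708, 0.0]
contact_force: [-0.2, 0.4, 0.7]
grip_width: 1.001
gripper_force: 0.0
[ 0.464 -0.096  0.283]
plaque0 [ 0.359 -0.295  0.01 ] 0.92
plaque0 [ 0.466 -0.209  0.005] 0.67
plaque0 0.95 ctr 0.465 -0.211 size 0.069 0.051 long axis deg -83.1 px [324. 238.]
plaque0 0.68 ctr 0.372 -0.295 size 0.071 0.03 long axis deg 73.0 px [240. 308.]
```

View pics/w2.png

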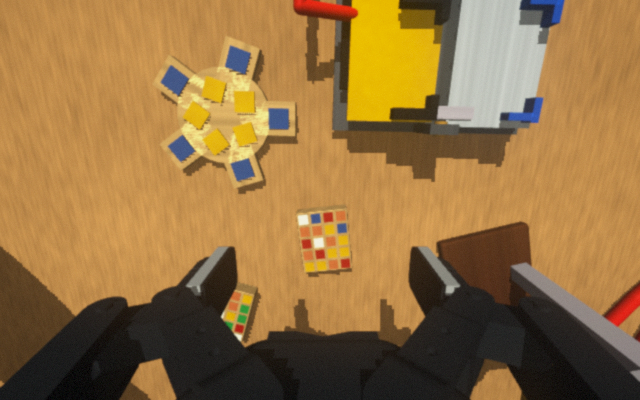

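The plaque is at px (324,238), turned about +6.5°.

```bash

python3 -m jog '[{"offset":[0.001,-0.046,0],"delta_rot":[0,0,0.11],"jaw":0.0854},{"offset":[0,0,-0.045],"delta_rot":[0,0,0],"jaw":0.08},{"offset":[0,0,-0.045],"delta_rot":[0,0,0],"jaw":0.08},{"offset":[0,0,-0.035],"delta_rot":[0,0,0],"jaw":0.08},{"offset":[0,0,-0.017],"delta_rot":[0,0,0],"jaw":0.08},{"offset":[0,0,0],"delta_rot":[0,0,0],"jaw":0.08},{"offset":[0,0,0],"delta_rot":[0,0,0],"jaw":0.07},{"offset":[0,0,0],"delta_rot":[0,0,0],"jaw":0.06}]' 50
python3 -m jog '[{"offset":[0,0,0],"delta_rot":[0,0,0],"jaw":0.045},{"offset":[0,0,0],"delta_rot":[0,0,0],"jaw":0.045},{"offset":[0,0,0],"delta_rot":[0,0,0],"jaw":0.04},{"offset":[0,0,0],"delta_rot":[0,0,0],"jaw":0.04},{"offset":[0,0,0],"delta_rot":[0,0,0],"jaw":0.04},{"offset":[0,0,0],"delta_rot":[0,0,0],"jaw":0.04},{"offset":[0,0,0],"delta_rot":[0,0,0],"jaw":0.04},{"offset":[0,0,0],"delta_rot":[0,0,0],"jaw":0.04}]' 50
python3 -c "
from workcell import *; import workcell; print(workcell.tcp_to_grasp)"
```

```text
t: 7.0
tcp_pos: [0.4655, -0.2122, 0.073]
ee_rot: [0.001, 0.667, 0.745, 0.0]
contact_force: [0.3, 0.5, 0.1]
grip_width: 0.708
gripper_force: 0.0
t: 7.8
tcp_pos: [0.4654, -0.2122, 0.0734]
ee_rot: [0.001, 0.667, 0.745, 0.001]
contact_force: [-1.2, 0.4, 7.2]
grip_width: 0.569
gripper_force: 51.5
0.0539
```

```bash

python3 -m jog '[{"offset":[0,0,0.03],"delta_rot":[0,0,0],"jaw":0.04},{"offset":[0,0,0.04],"delta_rot":[0,0,0],"jaw":0.04},{"offset":[0,0,0.03],"delta_rot":[0,0,0],"jaw":0.04},{"offset":[0.012,0.04,0],"delta_rot":[0,0,-0.04],"jaw":0.04},{"offset":[0.012,0.04,0],"delta_rot":[0,0,-0.04],"jaw":0.04},{"offset":[0.012,0.04,0],"delta_rot":[0,0,-0.04],"jaw":0.04},{"offset":[0.0135,0.039,0],"delta_rot":[0,0,-0.01],"jaw":0.04},{"offset":[0,0,0],"delta_rot":[0,0,0],"jaw":0.04}]' 60
python3 - <<'E'
from h import *
n="wrist"; im,K,R,c=cam(n); save(im,"w3.png"); print(c.round(3))
marks(n,["plaque0","leaf_pocket0"],R,c)
E
```

```text
t: 8.6
tcp_pos: [0.5162, -0.0463, 0.1724]
ee_rot: [-0.0, 0.711, 0.704, 0.002]
contact_force: [0.5, 0.3, -0.4]
grip_width: 0.562
gripper_force: 64.7
[0.516 0.022 0.242]
plaque0 [ 0.516 -0.044  0.104] 0.78
leaf_pocket0 [0.519 0.028 0.032] 0.88
```

View pics/w3.png

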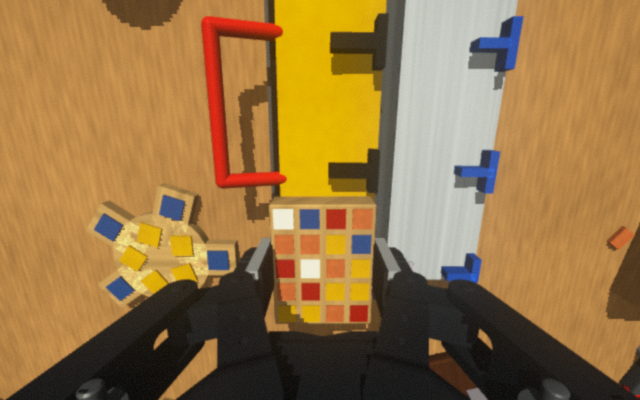

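The plaque is held square, spanning px (270–375, 205–325). The pocket centre works out at y≈-0.0525.

```bash

python3 -m jog '[{"offset":[-0.001,-0.0075,0],"delta_rot":[0,0,-0.01],"jaw":0.04},{"offset":[0,0,0],"delta_rot":[0,0,0],"jaw":0.04},{"offset":[0,0,-0.03],"delta_rot":[0,0,0],"jaw":0.04},{"offset":[0,0,-0.018],"delta_rot":[0,0,0],"jaw":0.04},{"offset":[0,0,-0.008],"delta_rot":[0,0,0],"jaw":0.04},{"offset":[0,0,-0.005],"delta_rot":[0,0,0],"jaw":0.04},{"offset":[0,0,0],"delta_rot":[0,0,0],"jaw":0.04},{"offset":[0,0,0],"delta_rot":[0,0,0],"jaw":0.04}]' 60
```

```text
t: 9.55
tcp_pos: [0.5129, -0.06, 0.1129]
ee_rot: [-0.001, 0.718, 0.697, 0.001]
contact_force: [-8.0, 9.9, 31.7]
grip_width: 0.568
gripper_force: 77.1
```

The earlier pose reading lagged, so I moved 7 mm too far in y. Lift, correct and look.

```bash

python3 -m jog '[{"offset":[0,0,0.012],"delta_rot":[0,0,0],"jaw":0.04},{"offset":[0,0,0.01],"delta_rot":[0,0,0],"jaw":0.04},{"offset":[0.001,0.006,0],"delta_rot":[0,0,0.02],"jaw":0.04},{"offset":[0,0,0],"delta_rot":[0,0,0],"jaw":0.04},{"offset":[0,0,0],"delta_rot":[0,0,0],"jaw":0.04},{"offset":[0,0,0],"delta_rot":[0,0,0],"jaw":0.04},{"offset":[0,0,0],"delta_rot":[0,0,0],"jaw":0.04},{"offset":[0,0,0],"delta_rot":[0,0,0],"jaw":0.04}]' 60
python3 - <<'E'
from h import *
n="wrist"; im,K,R,c=cam(n); save(im,"w4.png"); print(c.round(3),R.round(3))
marks(n,["plaque0","plate","hinge"],R,c)
E
```

```text
t: 10.35
tcp_pos: [0.5141, -0.0547, 0.1326]
ee_rot: [-0.0, 0.71, 0.704, -0.0]
contact_force: [0.5, -0.9, -0.9]
grip_width: 0.565
gripper_force: 73.4
[0.514 0.014 0.202] [[ 1.    -0.009 -0.003]
 [-0.009 -0.963 -0.271]
 [-0.     0.271 -0.963]]
plaque0 [ 0.515 -0.054  0.066] 0.57
plate [0.52  0.029 0.034] 0.9
plate [ 0.375 -0.094 -0.002] 0.16
hinge [0.558 0.033 0.042] 0.64
```

View pics/w4.png

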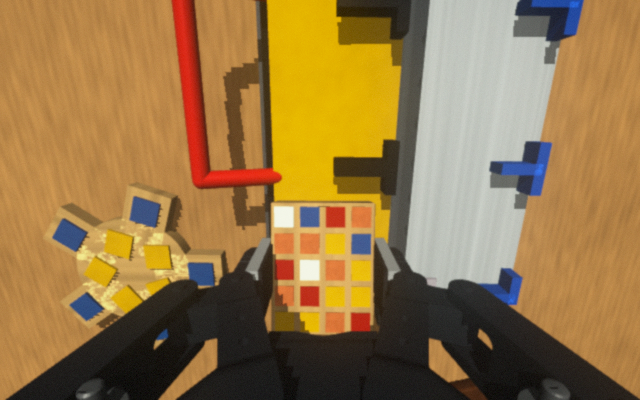

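```bash

python3 -m jog '[{"offset":[0.003,0.003,0],"delta_rot":[0,0,0],"jaw":0.04},{"offset":[0,0,0],"delta_rot":[0,0,0],"jaw":0.04},{"offset":[0,0,-0.01],"delta_rot":[0,0,0],"jaw":0.04},{"offset":[0,0,-0.008],"delta_rot":[0,0,0],"jaw":0.04},{"offset":[0,0,-0.004],"delta_rot":[0,0,0],"jaw":0.04},{"offset":[0,0,0],"delta_rot":[0,0,0],"jaw":0.04},{"offset":[0,0,0],"delta_rot":[0,0,0],"jaw":0.04},{"offset":[0,0,0],"delta_rot":[0,0,0],"jaw":0.04}]' 60
```

```text
t: 11.35
tcp_pos: [0.5177, -0.0515, 0.1111]
ee_rot: [0.0, 0.71, 0.704, 0.001]
contact_force: [0.4, 1.7, 12.3]
grip_width: 0.566
gripper_force: 75.3
```

```bash

python3 -m jog '[{"offset":[0,0,0],"delta_rot":[0,0,0],"jaw":0.052},{"offset":[0,0,0],"delta_rot":[0,0,0],"jaw":0.06},{"offset":[0,0,0],"delta_rot":[0,0,0],"jaw":0.063},{"offset":[0,0,0],"delta_rot":[0,0,0],"jaw":0.065},{"offset":[0,0,0],"delta_rot":[0,0,0],"jaw":0.065},{"offset":[0,0,0.02],"delta_rot":[0,0,0],"jaw":0.065},{"offset":[0,0,0.05],"delta_rot":[0,0,0],"jaw":0.07},{"offset":[0,0.02,0.04],"delta_rot":[0,0,0],"jaw":0.08}]' 60
python3 -m jog '[{"offset":[0,0.02,0],"delta_rot":[0,0,0],"jaw":0.0854},{"offset":[0,0,0],"delta_rot":[0,0,0],"jaw":0.0854},{"offset":[0,0,0],"delta_rot":[0,0,0],"jaw":0.0854},{"offset":[0,0,0],"delta_rot":[0,0,0],"jaw":0.0854},{"offset":[0,0,0],"delta_rot":[0,0,0],"jaw":0.0854},{"offset":[0,0,0],"delta_rot":[0,0,0],"jaw":0.0854},{"offset":[0,0,0],"delta_rot":[0,0,0],"jaw":0.0854},{"offset":[0,0,0],"delta_rot":[0,0,0],"jaw":0.0854}]' 60
python3 - <<'E'
from h import *
n="wrist"; im,K,R,c=cam(n); save(im[60:400],"w5.png"); print(c.round(3))
marks(n,["plaque0","plate","leaf_pocket0"],R,c)
regions(n,"plaque0",K,R,c,.051)
E
```

```text
t: 12.15
tcp_pos: [0.517, -0.0342, 0.2226]
ee_rot: [0.001, 0.712, 0.702, -0.001]
contact_force: [0.7, 0.6, -0.2]
grip_width: 0.936
gripper_force: 0.0
t: 12.95
tcp_pos: [0.5172, -0.0119, 0.2207]
ee_rot: [-0.0, 0.71, 0.704, -0.0]
contact_force: [0.2, 0.1, -0.1]
grip_width: 1.001
gripper_force: 0.0
[0.517 0.056 0.29 ]
plaque0 [ 0.518 -0.056  0.041] 0.97
plate [0.519 0.03  0.034] 0.94
leaf_pocket0 [0.522 0.109 0.036] 0.71
leaf_pocket0 [0.514 0.025 0.033] 0.6
plaque0 0.72 ctr 0.517 -0.051 size 0.069 0.051 long axis deg -89.3 px [323. 243.]
```

View pics/w5.png

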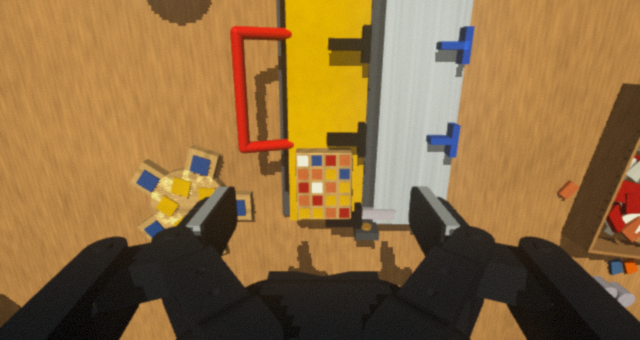

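```bash
python3 - <<'E'
import cv2
im=cv2.imread("pics/w5.png")[110:260,240:440]; cv2.imwrite("pics/w5z.png",cv2.resize(im,None,fx=4,fy=4,interpolation=cv2.INTER_CUBIC))
E
```

```text
(no output)
```

View pics/w5z.png

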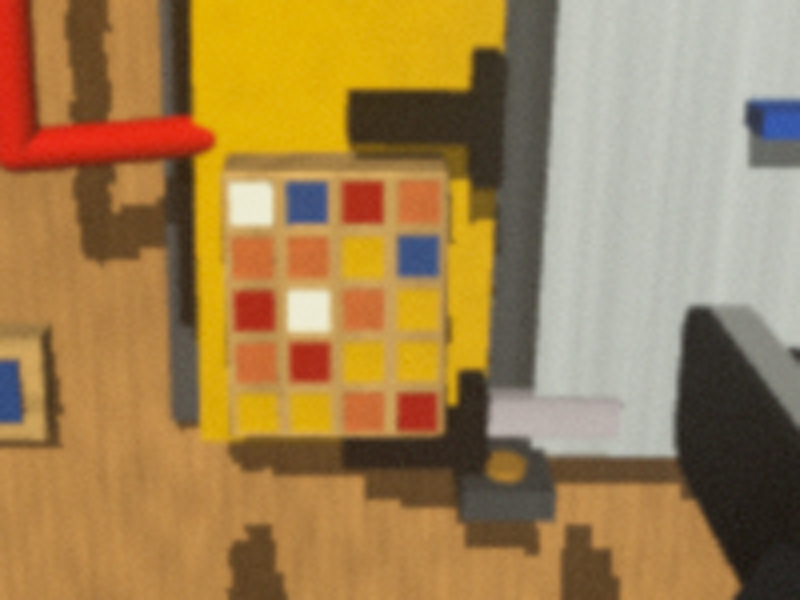

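The plaque lies flat between the dividers, with a thin yellow gap at its upper edge and the end divider visible below it. Now plaque B.

```bash

python3 -m jog '[{"offset":[-0.025,-0.04,0],"delta_rot":[0,0,-0.09],"jaw":0.0854},{"offset":[-0.025,-0.04,0],"delta_rot":[0,0,-0.09],"jaw":0.0854},{"offset":[-0.025,-0.04,0],"delta_rot":[0,0,-0.09],"jaw":0.0854},{"offset":[-0.025,-0.04,0],"delta_rot":[0,0,0],"jaw":0.0854},{"offset":[-0.025,-0.04,0],"delta_rot":[0,0,0],"jaw":0.0854},{"offset":[-0.025,-0.04,0],"delta_rot":[0,0,0],"jaw":0.0854},{"offset":[0,0,0],"delta_rot":[0,0,0],"jaw":0.0854},{"offset":[0,0,0],"delta_rot":[0,0,0],"jaw":0.0854}]'
python3 -m jog '[{"offset":[0,0,0],"delta_rot":[0,0,0],"jaw":0.0854},{"offset":[0,0,0],"delta_rot":[0,0,0],"jaw":0.0854},{"offset":[0,0,0],"delta_rot":[0,0,0],"jaw":0.0854},{"offset":[0,0,0],"delta_rot":[0,0,0],"jaw":0.0854},{"offset":[0,0,0],"delta_rot":[0,0,0],"jaw":0.0854},{"offset":[0,0,0],"delta_rot":[0,0,0],"jaw":0.0854},{"offset":[0,0,0],"delta_rot":[0,0,0],"jaw":0.0854},{"offset":[0,0,0],"delta_rot":[0,0,0],"jaw":0.0854}]'
python3 - <<'E'
from h import *
n="wrist"; im,K,R,c=cam(n); save(im,"w6.png"); print(c.round(3)); T=toolpose()[1]; print("tool y az",np.degrees(np.arctan2(T[1,1],T[0,1])))
marks(n,["plaque0"],R,c)
regions(n,"plaque0",K,R,c,.016)
E
```

```text
t: 14.0
tcp_pos: [0.3666, -0.2526, 0.221]
ee_rot: [0.0, 0.8, 0.601, 0.0]
contact_force: [-0.4, 0.7, -0.2]
grip_width: 1.001
gripper_force: 0.0
t: 14.8
tcp_pos: [0.3672, -0.2516, 0.2209]
ee_rot: [-0.0, 0.799, 0.602, 0.0]
contact_force: [0.1, -0.4, 1.0]
grip_width: 0.999
gripper_force: 0.0
[ 0.386 -0.186  0.29 ]
tool y az -15.992648812776078
plaque0 0.9 ctr 0.36 -0.297 size 0.068 0.049 long axis deg 73.4 px [328. 234.]
```

```bash

python3 -m jog '[{"offset":[-0.007,-0.0455,0],"delta_rot":[0,0,0],"jaw":0.0854},{"offset":[0,0,-0.045],"delta_rot":[0,0,0],"jaw":0.08},{"offset":[0,0,-0.045],"delta_rot":[0,0,0],"jaw":0.08},{"offset":[0,0,-0.035],"delta_rot":[0,0,0],"jaw":0.08},{"offset":[0,0,-0.021],"delta_rot":[0,0,0],"jaw":0.08},{"offset":[0,0,0],"delta_rot":[0,0,0],"jaw":0.08},{"offset":[0,0,0],"delta_rot":[0,0,0],"jaw":0.07},{"offset":[0,0,0],"delta_rot":[0,0,0],"jaw":0.06}]' 50
python3 -m jog '[{"offset":[0,0,0],"delta_rot":[0,0,0],"jaw":0.045},{"offset":[0,0,0],"delta_rot":[0,0,0],"jaw":0.045},{"offset":[0,0,0],"delta_rot":[0,0,0],"jaw":0.04},{"offset":[0,0,0],"delta_rot":[0,0,0],"jaw":0.04},{"offset":[0,0,0],"delta_rot":[0,0,0],"jaw":0.04},{"offset":[0,0,0],"delta_rot":[0,0,0],"jaw":0.04},{"offset":[0,0,0],"delta_rot":[0,0,0],"jaw":0.04},{"offset":[0,0,0],"delta_rot":[0,0,0],"jaw":0.04}]' 60
```

```text
t: 15.75
tcp_pos: [0.3607, -0.2976, 0.076]
ee_rot: [0.001, 0.799, 0.602, 0.0]
contact_force: [-0.5, -0.2, -0.0]
grip_width: 0.707
gripper_force: 0.0
t: 16.55
tcp_pos: [0.3608, -0.2975, 0.0765]
ee_rot: [0.001, 0.799, 0.602, 0.001]
contact_force: [-2.0, 1.1, 11.8]
grip_width: 0.569
gripper_force: 60.7
```

```bash

python3 -m jog '[{"offset":[0,0,0.03],"delta_rot":[0,0,0],"jaw":0.04},{"offset":[0,0,0.04],"delta_rot":[0,0,0],"jaw":0.04},{"offset":[0,0,0.03],"delta_rot":[0,0,0],"jaw":0.04},{"offset":[0.0175,0.045,0],"delta_rot":[0,0,0.05],"jaw":0.04},{"offset":[0.0175,0.045,0],"delta_rot":[0,0,0.05],"jaw":0.04},{"offset":[0.0175,0.045,0],"delta_rot":[0,0,0.05],"jaw":0.04},{"offset":[0.0175,0.045,0],"delta_rot":[0,0,0.05],"jaw":0.04},{"offset":[0.0175,0.045,0],"delta_rot":[0,0,0.05],"jaw":0.04}]' 60
python3 -m jog '[{"offset":[0.0175,0.045,0],"delta_rot":[0,0,0.015],"jaw":0.04},{"offset":[0.0175,0.045,0],"delta_rot":[0,0,0],"jaw":0.04},{"offset":[0.0175,0.045,0],"delta_rot":[0,0,0],"jaw":0.04},{"offset":[0.019,0.0465,0],"delta_rot":[0,0,0],"jaw":0.04},{"offset":[0,0,-0.02],"delta_rot":[0,0,0],"jaw":0.04},{"offset":[0,0,-0.02],"delta_rot":[0,0,0],"jaw":0.04},{"offset":[0,0,0],"delta_rot":[0,0,0],"jaw":0.04},{"offset":[0,0,0],"delta_rot":[0,0,0],"jaw":0.04}]' 60
python3 - <<'E'
from h import *
n="wrist"; im,K,R,c=cam(n); save(im,"w7.png"); print(c.round(3)); T=toolpose()[1]; print("tool y az",np.degrees(np.arctan2(T[1,1],T[0,1])))
marks(n,["plaque0","leaf_pocket0"],R,c)
# y of image rows at given z, col 330
for v,z in ((0,0),): pass
np.savez("w7.npz",K=K,R=R,c=c)
E
```

```text
t: 17.35
tcp_pos: [0.4483, -0.07, 0.176]
ee_rot: [0.001, 0.716, 0.698, 0.001]
contact_force: [0.5, -0.8, -0.8]
grip_width: 0.565
gripper_force: 63.8
t: 18.15
tcp_pos: [0.5191, 0.1089, 0.1357]
ee_rot: [0.0, 0.712, 0.702, 0.0]
contact_force: [0.6, -0.1, -0.3]
grip_width: 0.567
gripper_force: 63.7
[0.52  0.177 0.205]
tool y az -0.8417317341529368
plaque0 [0.521 0.107 0.067] 0.86
plaque0 [0.603 0.101 0.034] 0.73
```

View pics/w7.png

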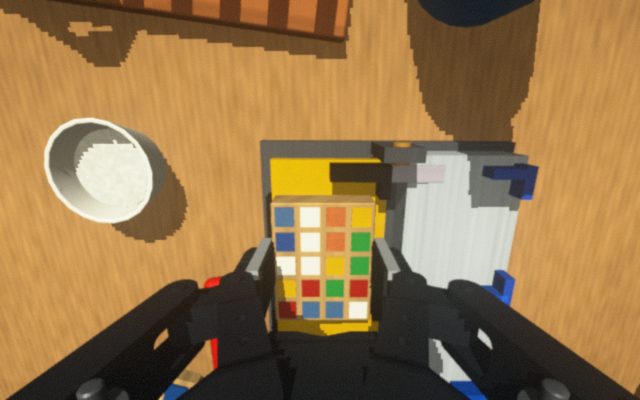

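Plaque B is held square. The end divider's inner edge is at y≈0.1445, which puts the pocket centre at about 0.109. Lower and release.

```bash

python3 -m jog '[{"offset":[0,0,-0.01],"delta_rot":[0,0,0],"jaw":0.04},{"offset":[0,0,-0.008],"delta_rot":[0,0,0],"jaw":0.04},{"offset":[0,0,-0.006],"delta_rot":[0,0,0],"jaw":0.04},{"offset":[0,0,0],"delta_rot":[0,0,0],"jaw":0.04},{"offset":[0,0,0],"delta_rot":[0,0,0],"jaw":0.04},{"offset":[0,0,0],"delta_rot":[0,0,0],"jaw":0.04},{"offset":[0,0,0],"delta_rot":[0,0,0],"jaw":0.04},{"offset":[0,0,0],"delta_rot":[0,0,0],"jaw":0.04}]' 60
python3 -m jog '[{"offset":[0,0,0],"delta_rot":[0,0,0],"jaw":0.052},{"offset":[0,0,0],"delta_rot":[0,0,0],"jaw":0.06},{"offset":[0,0,0],"delta_rot":[0,0,0],"jaw":0.063},{"offset":[0,0,0],"delta_rot":[0,0,0],"jaw":0.065},{"offset":[0,0,0],"delta_rot":[0,0,0],"jaw":0.065},{"offset":[0,0,0.02],"delta_rot":[0,0,0],"jaw":0.065},{"offset":[0,0,0.05],"delta_rot":[0,0,0],"jaw":0.07},{"offset":[0,0.0,0.05],"delta_rot":[0,0,0],"jaw":0.08}]' 60
python3 -m jog '[{"offset":[-0.03,-0.03,0.03],"delta_rot":[0,0,0],"jaw":0.0854},{"offset":[-0.03,-0.03,0],"delta_rot":[0,0,0],"jaw":0.0854},{"offset":[0,0,0],"delta_rot":[0,0,0],"jaw":0.0854},{"offset":[0,0,0],"delta_rot":[0,0,0],"jaw":0.0854},{"offset":[0,0,0],"delta_rot":[0,0,0],"jaw":0.0854},{"offset":[0,0,0],"delta_rot":[0,0,0],"jaw":0.0854},{"offset":[0,0,0],"delta_rot":[0,0,0],"jaw":0.0854},{"offset":[0,0,0],"delta_rot":[0,0,0],"jaw":0.0854}]' 60
python3 - <<'E'
from h import *
n="wrist"; im,K,R,c=cam(n); save(im,"w8.png"); print(c.round(3),toolpose()[0])
marks(n,["plaque0","bar","plate","hinge"],R,c)
regions(n,"plaque0",K,R,c,.051);
# red bar pixels
h=cv2.cvtColor(im,cv2.COLOR_RGB2HSV); m=((h[...,0]<6)|(h[...,0]>174))&(h[...,1]>200)&(h[...,2]>90)
m[:,260:]=0; m[280:]=0
v,u=np.nonzero(m); P=np.array([pix2w(a,b,K,R,c,.05)[:2] for a,b in zip(u,v)]); print("red",len(u),P.min(0).round(3),P.max(0).round(3),np.percentile(P[:,0],[2,10,50]).round(3))
E
```

```text
t: 19.1
tcp_pos: [0.519, 0.1091, 0.1109]
ee_rot: [-0.0, 0.712, 0.702, 0.0]
contact_force: [-2.3, 0.8, 8.1]
grip_width: 0.567
gripper_force: 67.3
t: 19.9
tcp_pos: [0.5185, 0.1088, 0.2317]
ee_rot: [-0.0, 0.712, 0.702, -0.001]
contact_force: [1.3, 0.9, 0.8]
grip_width: 0.933
gripper_force: 0.0
t: 20.7
tcp_pos: [0.4605, 0.0506, 0.2594]
ee_rot: [-0.0, 0.712, 0.702, -0.0]
contact_force: [-0.1, 0.3, -0.2]
grip_width: 1.0
gripper_force: 0.0
[0.461 0.119 0.329] [0.46043159 0.05050488 0.2594753 ]
plaque0 [0.519 0.109 0.042] 0.96
plaque0 [ 0.519 -0.05   0.041] 0.78
bar [0.447 0.029 0.043] 0.67
bar [0.558 0.03  0.042] 0.63
plate [0.523 0.028 0.035] 0.89
hinge [0.558 0.028 0.042] 0.62
hinge [ 0.372 -0.093  0.002] 0.45
plaque0 0.79 ctr 0.517 -0.05 size 0.072 0.05 long axis deg -89.1 px [376. 280.]
plaque0 0.67 ctr 0.517 0.107 size 0.064 0.051 long axis deg 89.1 px [383. 129.]
plaque0 0.65 ctr 0.508 0.032 size 0.247 0.133 long axis deg 85.0 px [378. 203.]Traceback (most recent call last):
  File "<stdin>", line 8, in <module>
    return umr_minimum(a, axis, None, out, keepdims, initial, where)
ValueError: zero-size array to reduction operation minimum which has no identity
```

View pics/w8.png

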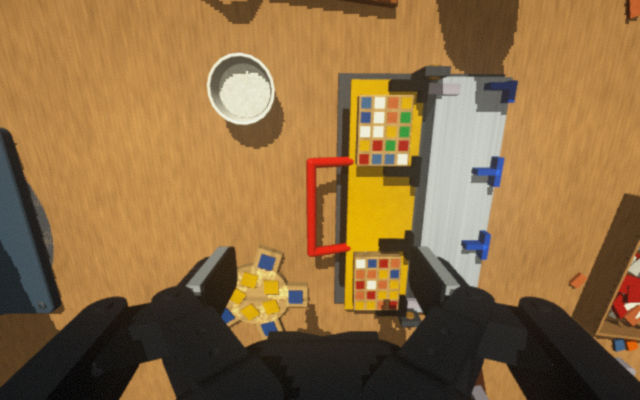

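Both plaques are in the leaf. The bar is at px (312,207), about (0.449, 0.029). Gripping the bar.

```bash

python3 -m jog '[{"offset":[-0.0115,-0.0215,0],"delta_rot":[0,0,0],"jaw":0.035},{"offset":[0,0,-0.02],"delta_rot":[0,0,0],"jaw":0.035},{"offset":[0,0,-0.02],"delta_rot":[0,0,0],"jaw":0.035},{"offset":[0,0,-0.02],"delta_rot":[0,0,0],"jaw":0.035},{"offset":[0,0,-0.02],"delta_rot":[0,0,0],"jaw":0.035},{"offset":[0,0,-0.01],"delta_rot":[0,0,0],"jaw":0.035},{"offset":[0,0,0],"delta_rot":[0,0,0],"jaw":0.035},{"offset":[0,0,0],"delta_rot":[0,0,0],"jaw":0.035}]' 30
python3 - <<'E'
from h import *
n="wrist"; im,K,R,c=cam(n); save(im,"w9.png"); print(c.round(3),toolpose()[0])
marks(n,["bar"],R,c)
E
```

```text
t: 21.8
tcp_pos: [0.449, 0.0286, 0.1702]
ee_rot: [0.0, 0.712, 0.702, 0.0]
contact_force: [0.8, -0.5, -0.2]
grip_width: 0.412
gripper_force: 0.0
[0.45  0.097 0.24 ] [0.44917722 0.02872593 0.17041221]
bar [0.447 0.033 0.041] 0.89
```

View pics/w9.png

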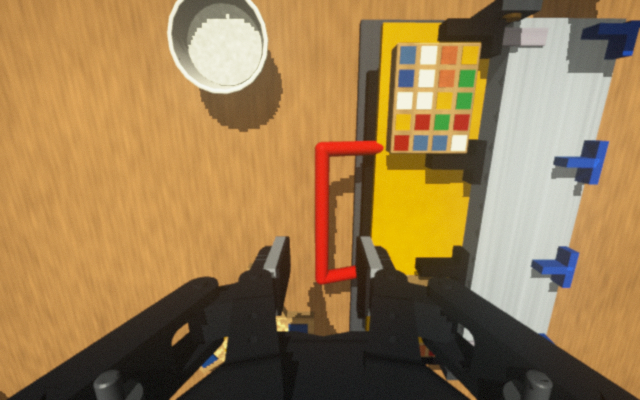

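```bash

python3 -m jog '[{"offset":[0,0,0],"delta_rot":[0,0,0],"jaw":0.024},{"offset":[0,0,0],"delta_rot":[0,0,0],"jaw":0.024},{"offset":[0,0,-0.02],"delta_rot":[0,0,0],"jaw":0.024},{"offset":[0,0,-0.02],"delta_rot":[0,0,0],"jaw":0.024},{"offset":[0,0,-0.01],"delta_rot":[0,0,0],"jaw":0.024},{"offset":[0,0,-0.01],"delta_rot":[0,0,0],"jaw":0.024},{"offset":[0,0,0],"delta_rot":[0,0,0],"jaw":0.024},{"offset":[0,0,0],"delta_rot":[0,0,0],"jaw":0.024}]' 30
python3 -m jog '[{"offset":[0,0,0],"delta_rot":[0,0,0],"jaw":0.015},{"offset":[0,0,0],"delta_rot":[0,0,0],"jaw":0.005},{"offset":[0,0,0],"delta_rot":[0,0,0],"jaw":0.005},{"offset":[0,0,0],"delta_rot":[0,0,0],"jaw":0.005},{"offset":[0,0,0],"delta_rot":[0,0,0],"jaw":0.005},{"offset":[0,0,0],"delta_rot":[0,0,0],"jaw":0.005},{"offset":[0,0,0],"delta_rot":[0,0,0],"jaw":0.005},{"offset":[0,0,0],"delta_rot":[0,0,0],"jaw":0.005}]' 30
```

```text
t: 22.7
tcp_pos: [0.4489, 0.0287, 0.11]
ee_rot: [-0.0, 0.712, 0.702, 0.0]
contact_force: [-0.6, -0.3, 0.3]
grip_width: 0.276
gripper_force: 0.0
t: 23.5
tcp_pos: [0.4483, 0.0288, 0.1103]
ee_rot: [-0.0, 0.712, 0.702, 0.0]
contact_force: [-3.0, 0.1, 4.7]
grip_width: 0.101
gripper_force: 29.3
```

```bash
python3 -c "
import numpy as np
t=np.arange(33)*np.pi/32; x=-.112*np.cos(t); z=.112*np.sin(t)
for i in range(32): print(i,round(x[i+1]-x[i],4),round(z[i+1]-z[i],4))"
```

```text
0 0.0005 0.011
1 0.0016 0.0109
2 0.0027 0.0107
3 0.0037 0.0103
4 0.0047 0.0099
5 0.0057 0.0094
6 0.0065 0.0088
7 0.0074 0.0081
8 0.0081 0.0074
9 0.0088 0.0065
10 0.0094 0.0057
11 0.0099 0.0047
12 0.0103 0.0037
13 0.0107 0.0027
14 0.0109 0.0016
15 0.011 0.0005
16 0.011 -0.0005
17 0.0109 -0.0016
18 0.0107 -0.0027
19 0.0103 -0.0037
20 0.0099 -0.0047
21 0.0094 -0.0057
22 0.0088 -0.0065
23 0.0081 -0.0074
24 0.0074 -0.0081
25 0.0065 -0.0088
26 0.0057 -0.0094
27 0.0047 -0.0099
28 0.0037 -0.0103
29 0.0027 -0.0107
30 0.0016 -0.0109
31 0.0005 -0.011
```

```bash

python3 -m jog '[{"offset":[0.0005,0,0.011],"delta_rot":[0,0,0],"jaw":0.005},{"offset":[0.0016,0,0.0109],"delta_rot":[0,0,0],"jaw":0.005},{"offset":[0.0027,0,0.0107],"delta_rot":[0,0,0],"jaw":0.005},{"offset":[0.0037,0,0.0103],"delta_rot":[0,0,0],"jaw":0.005},{"offset":[0.0047,0,0.0099],"delta_rot":[0,0,0],"jaw":0.005},{"offset":[0.0057,0,0.0094],"delta_rot":[0,0,0],"jaw":0.005},{"offset":[0.0065,0,0.0088],"delta_rot":[0,0,0],"jaw":0.005},{"offset":[0.0074,0,0.0081],"delta_rot":[0,0,0],"jaw":0.005}]' 40
python3 -m jog '[{"offset":[0.0081,0,0.0074],"delta_rot":[0,0,0],"jaw":0.005},{"offset":[0.0088,0,0.0065],"delta_rot":[0,0,0],"jaw":0.005},{"offset":[0.0094,0,0.0057],"delta_rot":[0,0,0],"jaw":0.005},{"offset":[0.0099,0,0.0047],"delta_rot":[0,0,0],"jaw":0.005},{"offset":[0.0103,0,0.0037],"delta_rot":[0,0,0],"jaw":0.005},{"offset":[0.0107,0,0.0027],"delta_rot":[0,0,0],"jaw":0.005},{"offset":[0.0109,0,0.0016],"delta_rot":[0,0,0],"jaw":0.005},{"offset":[0.011,0,0.0005],"delta_rot":[0,0,0],"jaw":0.005}]' 40
python3 - <<'E'
from h import *
im,K,R,c=cam("scene"); save(im[120:320,220:480].repeat(2,0).repeat(2,1),"s2.png")
E
```

```text
t: 24.3
tcp_pos: [0.4777, 0.0283, 0.1886]
ee_rot: [-0.003, 0.712, 0.702, -0.003]
contact_force: [-11.1, -2.3, 0.6]
grip_width: 0.096
gripper_force: 39.1
t: 25.1
tcp_pos: [0.5604, 0.027, 0.2234]
ee_rot: [0.0, 0.713, 0.701, -0.0]
contact_force: [-5.3, -5.5, 10.2]
grip_width: 0.095
gripper_force: 42.2
```

View pics/s2.png

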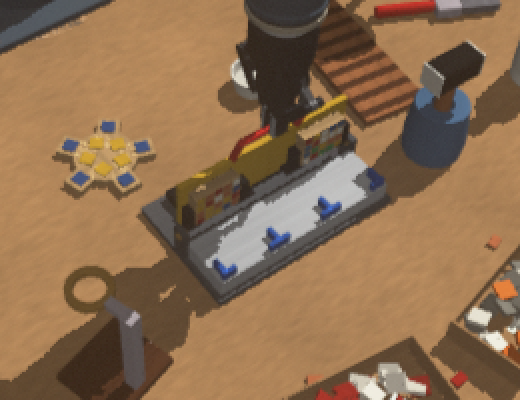

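The leaf is upright with both plaques resting on their stops, at (215,190) and (320,140) in the crop. Continuing the swing.

```bash

python3 -m jog '[{"offset":[0.011,0,-0.0005],"delta_rot":[0,0,0],"jaw":0.005},{"offset":[0.0109,-0.0003,-0.0016],"delta_rot":[0,0,0],"jaw":0.005},{"offset":[0.0107,-0.0003,-0.0027],"delta_rot":[0,0,0],"jaw":0.005},{"offset":[0.0103,-0.0003,-0.0037],"delta_rot":[0,0,0],"jaw":0.005},{"offset":[0.0099,-0.0003,-0.0047],"delta_rot":[0,0,0],"jaw":0.005},{"offset":[0.0094,-0.0003,-0.0057],"delta_rot":[0,0,0],"jaw":0.005},{"offset":[0.0088,-0.0003,-0.0065],"delta_rot":[0,0,0],"jaw":0.005},{"offset":[0.0081,-0.0003,-0.0074],"delta_rot":[0,0,0],"jaw":0.005}]' 40
python3 -m jog '[{"offset":[0.0074,0,-0.0081],"delta_rot":[0,0,0],"jaw":0.005},{"offset":[0.0065,0,-0.0088],"delta_rot":[0,0,0],"jaw":0.005},{"offset":[0.0057,0,-0.0094],"delta_rot":[0,0,0],"jaw":0.005},{"offset":[0.0047,0,-0.0099],"delta_rot":[0,0,0],"jaw":0.005},{"offset":[0.0037,0,-0.0103],"delta_rot":[0,0,0],"jaw":0.005},{"offset":[0.0027,0,-0.0107],"delta_rot":[0,0,0],"jaw":0.005},{"offset":[0.0016,0,-0.0109],"delta_rot":[0,0,0],"jaw":0.005},{"offset":[0,0,0],"delta_rot":[0,0,0],"jaw":0.005}]' 40
```

```text
t: 25.95
tcp_pos: [0.6397, 0.0256, 0.189]
ee_rot: [0.0, 0.712, 0.702, -0.001]
contact_force: [-3.0, -5.0, 1.9]
grip_width: 0.089
gripper_force: 43.0
t: 26.75
tcp_pos: [0.672, 0.026, 0.1191]
ee_rot: [0.0, 0.712, 0.702, -0.001]
contact_force: [-0.7, -5.9, -0.4]
grip_width: 0.094
gripper_force: 42.2
```

```bash

python3 -m jog '[{"offset":[0,-0.001,-0.004],"delta_rot":[0,0,0],"jaw":0.005},{"offset":[0,-0.001,-0.004],"delta_rot":[0,0,0],"jaw":0.005},{"offset":[0,0,-0.003],"delta_rot":[0,0,0],"jaw":0.005},{"offset":[0,0,0],"delta_rot":[0,0,0],"jaw":0.005},{"offset":[0,0,0],"delta_rot":[0,0,0],"jaw":0.005},{"offset":[0,0,0],"delta_rot":[0,0,0],"jaw":0.005},{"offset":[0,0,0],"delta_rot":[0,0,0],"jaw":0.005},{"offset":[0,0,0],"delta_rot":[0,0,0],"jaw":0.005}]' 40
```

```text
t: 27.55
tcp_pos: [0.6722, 0.0256, 0.1101]
ee_rot: [-0.0, 0.712, 0.702, 0.001]
contact_force: [-1.9, 0.8, 4.9]
grip_width: 0.094
gripper_force: 43.1
```

```bash

python3 -m jog '[{"offset":[0,0,-0.002],"delta_rot":[0,0,0],"jaw":0.005},{"offset":[0,0,0],"delta_rot":[0,0,0],"jaw":0.005},{"offset":[0,0,0],"delta_rot":[0,0,0],"jaw":0.005},{"offset":[0,0,0],"delta_rot":[0,0,0],"jaw":0.005},{"offset":[0,0,0],"delta_rot":[0,0,0],"jaw":0.005},{"offset":[0,0,0],"delta_rot":[0,0,0],"jaw":0.005},{"offset":[0,0,0],"delta_rot":[0,0,0],"jaw":0.005},{"offset":[0,0,0],"delta_rot":[0,0,0],"jaw":0.005}]' 40
python3 -m jog '[{"offset":[0,0,0.001],"delta_rot":[0,0,0],"jaw":0.018},{"offset":[0,0,0],"delta_rot":[0,0,0],"jaw":0.024},{"offset":[0,0,0],"delta_rot":[0,0,0],"jaw":0.024},{"offset":[0,0,0.03],"delta_rot":[0,0,0],"jaw":0.024},{"offset":[0,0,0.04],"delta_rot":[0,0,0],"jaw":0.024},{"offset":[0,0,0.04],"delta_rot":[0,0,0],"jaw":0.024},{"offset":[-0.03,0.04,0.04],"delta_rot":[0,0,0],"jaw":0.05},{"offset":[-0.03,0.04,0.04],"delta_rot":[0,0,0],"jaw":0.05}]' 40
python3 -m jog '[{"offset":[0.01,0.04,0.04],"delta_rot":[0,0,0],"jaw":0.05},{"offset":[0.01,0.04,0.03],"delta_rot":[0,0,0],"jaw":0.05},{"offset":[0,0,0],"delta_rot":[0,0,0],"jaw":0.05},{"offset":[0,0,0],"delta_rot":[0,0,0],"jaw":0.05},{"offset":[0,0,0],"delta_rot":[0,0,0],"jaw":0.05},{"offset":[0,0,0],"delta_rot":[0,0,0],"jaw":0.05},{"offset":[0,0,0],"delta_rot":[0,0,0],"jaw":0.05},{"offset":[0,0,0],"delta_rot":[0,0,0],"jaw":0.05}]' 40
python3 - <<'E'
from h import *
n="wrist"; im,K,R,c=cam(n); save(im,"w10.png"); print(c.round(3))
marks(n,["mallet","crock","bar","plate"],R,c); regions(n,"mallet",K,R,c,.164)
im2,K,R,c=cam("scene"); save(np.hstack([im,im2])[::1,::1],"w10b.png"); cv2.imwrite("pics/w10b.png",cv2.resize(np.vstack([im[:, :],im2[60:330]]),None,fx=.8,fy=.8,interpolation=cv2.INTER_AREA)[...,::-1])
marks("scene",["mallet","bar","ring"],R,c)
E
```

```text
t: 28.35
tcp_pos: [0.6723, 0.0256, 0.1098]
ee_rot: [-0.0, 0.712, 0.702, 0.001]
contact_force: [-8.5, 2.4, 22.5]
grip_width: 0.095
gripper_force: 44.8
t: 29.15
tcp_pos: [0.6251, 0.0867, 0.2822]
ee_rot: [0.0, 0.713, 0.701, 0.0]
contact_force: [1.5, 2.4, 0.7]
grip_width: 0.583
gripper_force: 0.0
t: 29.95
tcp_pos: [0.6437, 0.1604, 0.3451]
ee_rot: [-0.0, 0.712, 0.702, -0.0]
contact_force: [-0.1, 0.6, -0.3]
grip_width: 0.587
gripper_force: 0.0
[0.644 0.229 0.415]
mallet [0.61  0.27  0.144] 0.97
mallet [0.671 0.029 0.041] 0.22
crock [ 0.609  0.275 -0.001] 0.72
crock [0.673 0.028 0.044] 0.7
bar [0.675 0.028 0.041] 0.95
bar [0.603 0.023 0.052] 0.22
plate [0.604 0.028 0.053] 0.62
mallet 0.82 ctr 0.612 0.271 size 0.073 0.037 long axis deg 87.3 px [280.  62.]
mallet [0.613 0.275 0.148] 0.85
mallet [ 0.382  0.146 -0.001] 0.23
bar [0.672 0.019 0.046] 0.76
ring [ 0.616 -0.266  0.15 ] 0.97
```

View pics/w10b.png

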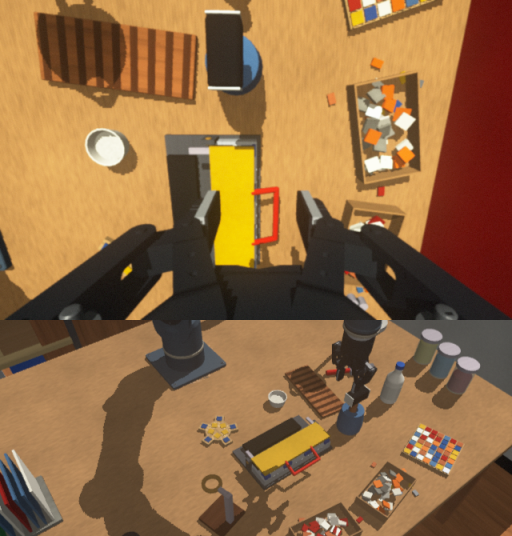

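The leaf is closed and the mallet head is at about (0.612, 0.272), long side along y. Gripping it across x.

```bash

python3 -m jog '[{"offset":[-0.008,0.028,0],"delta_rot":[0,0,-0.03],"jaw":0.075},{"offset":[-0.008,0.028,0],"delta_rot":[0,0,0],"jaw":0.075},{"offset":[-0.008,0.028,0],"delta_rot":[0,0,0],"jaw":0.075},{"offset":[-0.008,0.028,0],"delta_rot":[0,0,0],"jaw":0.075},{"offset":[0,0,-0.03],"delta_rot":[0,0,0],"jaw":0.075},{"offset":[0,0,-0.04],"delta_rot":[0,0,0],"jaw":0.075},{"offset":[0,0,-0.04],"delta_rot":[0,0,0],"jaw":0.075},{"offset":[0,0,-0.022],"delta_rot":[0,0,0],"jaw":0.075}]' 60
python3 -m jog '[{"offset":[0,0,0],"delta_rot":[0,0,0],"jaw":0.06},{"offset":[0,0,0],"delta_rot":[0,0,0],"jaw":0.05},{"offset":[0,0,0],"delta_rot":[0,0,0],"jaw":0.04},{"offset":[0,0,0],"delta_rot":[0,0,0],"jaw":0.03},{"offset":[0,0,0],"delta_rot":[0,0,0],"jaw":0.025},{"offset":[0,0,0],"delta_rot":[0,0,0],"jaw":0.025},{"offset":[0,0,0],"delta_rot":[0,0,0],"jaw":0.025},{"offset":[0,0,0],"delta_rot":[0,0,0],"jaw":0.025}]' 80
```

```text
t: 31.25
tcp_pos: [0.6104, 0.2733, 0.2102]
ee_rot: [-0.001, 0.722, 0.692, -0.002]
contact_force: [-0.1, -0.5, 0.5]
grip_width: 0.878
gripper_force: 0.0
t: 32.05
tcp_pos: [0.6128, 0.2734, 0.2157]
ee_rot: [0.001, 0.723, 0.691, 0.002]
contact_force: [-1.2, -0.6, 7.1]
grip_width: 0.403
gripper_force: 80.4
```

```bash

python3 -m jog '[{"offset":[0,0,0.02],"delta_rot":[0,0,0],"jaw":0.025},{"offset":[0,0,0.03],"delta_rot":[0,0,0],"jaw":0.025},{"offset":[0,0,0.035],"delta_rot":[0,0,0],"jaw":0.025},{"offset":[0,0,0.035],"delta_rot":[0,0,0],"jaw":0.025},{"offset":[0,0,0],"delta_rot":[0,0,0],"jaw":0.025},{"offset":[0,0,0],"delta_rot":[0,0,0],"jaw":0.025},{"offset":[0,-0.02,0],"delta_rot":[0,0,0],"jaw":0.025},{"offset":[0,-0.03,0],"delta_rot":[0,0,0],"jaw":0.025}]' 100
python3 -m jog '[{"offset":[-0.002,-0.035,0],"delta_rot":[0,0,0],"jaw":0.025},{"offset":[-0.002,-0.035,0],"delta_rot":[0,0,0],"jaw":0.025},{"offset":[-0.002,-0.035,0],"delta_rot":[0,0,0],"jaw":0.025},{"offset":[-0.002,-0.035,0],"delta_rot":[0,0,0],"jaw":0.025},{"offset":[-0.002,-0.03,0],"delta_rot":[0,0,0],"jaw":0.025},{"offset":[0,-0.02,0],"delta_rot":[0,0,0],"jaw":0.025},{"offset":[0,0,0],"delta_rot":[0,0,0],"jaw":0.025},{"offset":[0,0,0],"delta_rot":[0,0,0],"jaw":0.025}]' 100
python3 - <<'E'
from h import *
im,K,R,c=cam("scene"); marks("scene",["mallet","bar"],R,c)
cv2.imwrite("pics/s3.png",cv2.resize(im[60:300,220:500],None,fx=2,fy=2)[...,::-1])
E
```

```text
t: 32.85
tcp_pos: [0.6107, 0.2243, 0.3316]
ee_rot: [-0.001, 0.721, 0.693, -0.001]
contact_force: [1.2, 0.3, -1.0]
grip_width: 0.397
gripper_force: 100.1
t: 33.65
tcp_pos: [0.6011, 0.0325, 0.3326]
ee_rot: [-0.001, 0.723, 0.691, -0.001]
contact_force: [-0.5, 0.9, -1.5]
grip_width: 0.396
gripper_force: 100.1
mallet [0.605 0.033 0.265] 0.76
bar [0.676 0.016 0.047] 0.83
```

View pics/s3.png

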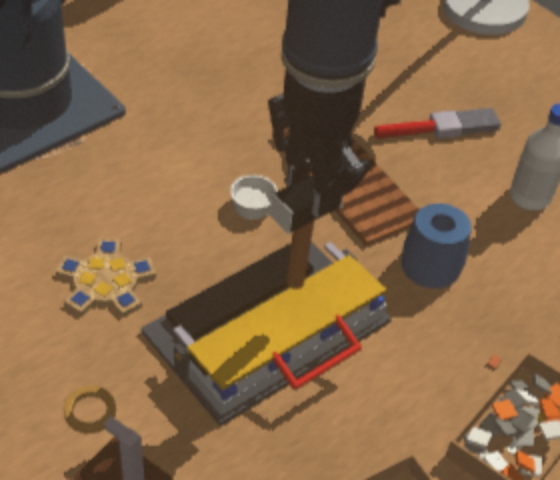

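The mallet is held vertical over the closed leaf. Lower to knock.

```bash

python3 -m jog '[{"offset":[0,0,-0.02],"delta_rot":[0,0,0],"jaw":0.025},{"offset":[0,0,-0.02],"delta_rot":[0,0,0],"jaw":0.025},{"offset":[0,0,-0.01],"delta_rot":[0,0,0],"jaw":0.025},{"offset":[0,0,-0.004],"delta_rot":[0,0,0],"jaw":0.025},{"offset":[0,0,-0.003],"delta_rot":[0,0,0],"jaw":0.025},{"offset":[0,0,-0.002],"delta_rot":[0,0,0],"jaw":0.025},{"offset":[0,0,-0.001],"delta_rot":[0,0,0],"jaw":0.025},{"offset":[0,0,0],"delta_rot":[0,0,0],"jaw":0.025}]' 100
```

```text
t: 34.6
tcp_pos: [0.6019, 0.0331, 0.2738]
ee_rot: [0.0, 0.723, 0.691, 0.0]
contact_force: [0.5, -0.7, -1.3]
grip_width: 0.398
gripper_force: 100.0
```

```bash

python3 -m jog '[{"offset":[0,0,-0.001],"delta_rot":[0,0,0],"jaw":0.025},{"offset":[0,0,-0.001],"delta_rot":[0,0,0],"jaw":0.025},{"offset":[0,0,-0.001],"delta_rot":[0,0,0],"jaw":0.025},{"offset":[0,0,-0.001],"delta_rot":[0,0,0],"jaw":0.025},{"offset":[0,0,0],"delta_rot":[0,0,0],"jaw":0.025},{"offset":[0,0,0],"delta_rot":[0,0,0],"jaw":0.025},{"offset":[0,0,0],"delta_rot":[0,0,0],"jaw":0.025},{"offset":[0,0,0],"delta_rot":[0,0,0],"jaw":0.025}]' 100
```

```text
t: 35.4
tcp_pos: [0.6019, 0.033, 0.2708]
ee_rot: [0.0, 0.723, 0.691, 0.001]
contact_force: [-2.8, 0.0, 10.3]
grip_width: 0.397
gripper_force: 101.7
```

```bash

python3 -m jog '[{"offset":[0,0,0.03],"delta_rot":[0,0,0],"jaw":0.025},{"offset":[0,0,0.045],"delta_rot":[0,0,0],"jaw":0.025},{"offset":[0,0,0.045],"delta_rot":[0,0,0],"jaw":0.025},{"offset":[0.003,-0.035,0],"delta_rot":[0,0,0],"jaw":0.025},{"offset":[0.003,-0.04,0],"delta_rot":[0,0,0],"jaw":0.025},{"offset":[0.003,-0.04,0],"delta_rot":[0,0,0],"jaw":0.025},{"offset":[0.003,-0.04,0],"delta_rot":[0,0,0],"jaw":0.025},{"offset":[0.002,-0.04,0],"delta_rot":[0,0,0],"jaw":0.025}]' 100
python3 -m jog '[{"offset":[0,0,0],"delta_rot":[0,0,0],"jaw":0.025},{"offset":[0,0,0],"delta_rot":[0,0,0],"jaw":0.025},{"offset":[0,0,0],"delta_rot":[0,0,0],"jaw":0.025},{"offset":[0,0,0],"delta_rot":[0,0,0],"jaw":0.025},{"offset":[0,0,0],"delta_rot":[0,0,0],"jaw":0.025},{"offset":[0,0,0],"delta_rot":[0,0,0],"jaw":0.025},{"offset":[0,0,0],"delta_rot":[0,0,0],"jaw":0.025},{"offset":[0,0,0],"delta_rot":[0,0,0],"jaw":0.025}]' 100
python3 - <<'E'
from h import *
def rg(n,z):
    im,K,R,c=cam(n); marks(n,["ring","mallet"],R,c)
    h=cv2.cvtColor(im,cv2.COLOR_RGB2HSV); save(im,"r_"+n+".png")
    print(K[0,0]); np.savez("r_"+n,K=K,R=R,c=c)
    # brass: project expected ring location and window
    X=np.array([.617,-.264,.15]); p=K@(R.T@(X-c)); u,v=p[:2]/p[2]; print("ring px",u.round(),v.round())
    u,v=int(u),int(v); w=45
    y0,x0=max(v-w,0),max(u-w,0)
    hh=h[y0:v+w,x0:u+w]; m=((hh[...,0]>15)&(hh[...,0]<32)&(hh[...,1]>150)&(hh[...,2]>60)).astype(np.uint8)
    print(m.sum())
    k,lab,st,ce=cv2.connectedComponentsWithStats(m)
    for i in range(1,k):
        if st[i,4]>40:
            ctr=max(cv2.findContours((lab==i).astype(np.uint8),cv2.RETR_EXTERNAL,cv2.CHAIN_APPROX_NONE)[0],key=len)
            (a,b),r,_=cv2.fitEllipse(ctr) if len(ctr)>4 else ((0,0),(0,0),0)
            print(st[i], "ellipse",round(a+x0,1),round(b+y0,1),np.round(r,1),"world",pix2w(a+x0,b+y0,K,R,c,z).round(4))
for n in ("top","wrist","scene"): print(n); rg(n,.145)
E
```

```text
t: 36.2
tcp_pos: [0.6157, -0.1632, 0.3894]
ee_rot: [-0.0, 0.722, 0.692, 0.0]
contact_force: [0.3, 0.5, -1.6]
grip_width: 0.398
gripper_force: 100.4
t: 37.0
tcp_pos: [0.6158, -0.1616, 0.3895]
ee_rot: [0.0, 0.722, 0.692, 0.0]
contact_force: [0.2, 0.5, -1.2]
grip_width: 0.394
gripper_force: 100.3
top
ring [ 0.614 -0.261  0.157] 0.88
mallet [ 0.602 -0.05   0.059] 0.41
483.4793328437688
ring px 430.0 144.0
2
wrist
mallet [ 0.614 -0.164  0.317] 0.63
mallet [ 0.562  0.027 -0.001] 0.39
289.70065546879414
ring px 328.0 268.0
55
scene
ring [ 0.617 -0.264  0.151] 0.71
ring [ 0.607  0.272 -0.002] 0.61
mallet [ 0.619 -0.163  0.322] 0.78
506.46029479365905
ring px 264.0 264.0
135
[ 34  35  23  19 118] ellipse 263.1 262.4 [16.4 21.8] world [ 0.6102 -0.2619  0.145 ]
```

```bash
python3 - <<'E'
from h import *
for f,n,u,v in (("top0.png","top",428,145),("scene0.png","scene",264,264)):
    im=cv2.imread("pics/"+f)[...,::-1]; i=camera_info(n); K=np.array([[i["fx"],0,i["cx"]],[0,i["fy"],i["cy"]],[0,0,1]]); R=np.array(i["R"]).T; c=-R@np.array(i["t"])
    w=20; h=cv2.cvtColor(np.ascontiguousarray(im[v-w:v+w,u-w:u+w]),cv2.COLOR_RGB2HSV)
    for s in (120,140,160):
        m=((h[...,0]>14)&(h[...,0]<32)&(h[...,1]>s)&(h[...,2]>120)).astype(np.uint8)
        k,lab,st,ce=cv2.connectedComponentsWithStats(m)
        for j in range(1,k):
            if st[j,4]>60:
                ctr=max(cv2.findContours((lab==j).astype(np.uint8),cv2.RETR_EXTERNAL,cv2.CHAIN_APPROX_NONE)[0],key=len)
                (a,b),r,_=cv2.fitEllipse(ctr); print(n,s,st[j],round(a+u-w,1),round(b+v-w,1),np.round(r,1),pix2w(a+u-w,b+v-w,K,R,c,.147).round(4))
    print(h[:,20][::3].tolist())
E
```

```text
top 120 [ 10  10  21  20 189] 428.1 144.5 [19.2 20.8] [ 0.6157 -0.2605  0.147 ]
[[14, 114, 170], [15, 115, 166], [9, 124, 76], [11, 46, 134], [18, 138, 150], [10, 126, 77], [10, 126, 79], [10, 129, 81], [11, 124, 80], [17, 136, 171], [16, 132, 89], [11, 133, 73], [10, 128, 60], [15, 111, 175]]
scene 120 [ 0  0 16  8 74] 251.5 246.8 [ 7.1 14.4] [ 0.5642 -0.2614  0.147 ]
scene 120 [   0    0   40   40 1117] 264.8 263.7 [31.2 48. ] [ 0.6161 -0.2613  0.147 ]
scene 140 [  8   9  26  22 226] 264.2 263.3 [20.6 25. ] [ 0.6145 -0.2618  0.147 ]
[[16, 115, 82], [15, 121, 95], [16, 128, 159], [18, 147, 166], [18, 147, 113], [15, 126, 160], [15, 128, 164], [15, 128, 169], [16, 125, 169], [17, 147, 166], [18, 155, 127], [15, 124, 166], [15, 126, 172], [15, 127, 169]]
```

```bash

python3 -m jog '[{"offset":[-0.001,-0.035,0],"delta_rot":[0,0,0],"jaw":0.025},{"offset":[0,-0.035,0],"delta_rot":[0,0,0],"jaw":0.025},{"offset":[0,-0.0285,0],"delta_rot":[0,0,0],"jaw":0.025},{"offset":[0,0,0],"delta_rot":[0,0,0],"jaw":0.025},{"offset":[0,0,0],"delta_rot":[0,0,0],"jaw":0.025},{"offset":[0,0,0],"delta_rot":[0,0,0],"jaw":0.025},{"offset":[0,0,0],"delta_rot":[0,0,0],"jaw":0.025},{"offset":[0,0,0],"delta_rot":[0,0,0],"jaw":0.025}]' 100
python3 - <<'E'
from h import *
for n in ("scene","top","wrist"):
    im,K,R,c=cam(n); marks(n,["mallet","ring"],R,c)
E
python3 -m jog '[{"offset":[0,0,-0.015],"delta_rot":[0,0,0],"jaw":0.025},{"offset":[0,0,-0.015],"delta_rot":[0,0,0],"jaw":0.025},{"offset":[0,0,-0.008],"delta_rot":[0,0,0],"jaw":0.025},{"offset":[0,0,-0.005],"delta_rot":[0,0,0],"jaw":0.025},{"offset":[0,0,0],"delta_rot":[0,0,0],"jaw":0.025},{"offset":[0,0,0],"delta_rot":[0,0,0],"jaw":0.025},{"offset":[0,0,0],"delta_rot":[0,0,0],"jaw":0.025},{"offset":[0,0,0],"delta_rot":[0,0,0],"jaw":0.025}]' 100
```

```text
t: 38.25
tcp_pos: [0.6151, -0.2593, 0.3895]
ee_rot: [-0.0, 0.722, 0.692, 0.0]
contact_force: [0.1, -0.1, -1.5]
grip_width: 0.399
gripper_force: 100.3
mallet [ 0.619 -0.259  0.319] 0.65
ring [ 0.62  -0.263  0.156] 0.85
mallet [ 0.613 -0.262  0.316] 0.67
ring [ 0.615 -0.258  0.151] 0.78
t: 39.5
tcp_pos: [0.6148, -0.2605, 0.347]
ee_rot: [0.0, 0.723, 0.691, 0.0]
contact_force: [-0.0, -0.3, -1.1]
grip_width: 0.398
gripper_force: 100.4
```

The butt is inside the ring with no contact, so keep lowering.

```bash

python3 -m jog '[{"offset":[0,0,-0.01],"delta_rot":[0,0,0],"jaw":0.025},{"offset":[0,0,-0.02],"delta_rot":[0,0,0],"jaw":0.025},{"offset":[0,0,-0.025],"delta_rot":[0,0,0],"jaw":0.025},{"offset":[0,0,-0.025],"delta_rot":[0,0,0],"jaw":0.025},{"offset":[0,0,-0.015],"delta_rot":[0,0,0],"jaw":0.025},{"offset":[0,0,-0.007],"delta_rot":[0,0,0],"jaw":0.025},{"offset":[0,0,0],"delta_rot":[0,0,0],"jaw":0.025},{"offset":[0,0,0],"delta_rot":[0,0,0],"jaw":0.025}]' 100
python3 -m jog '[{"offset":[0,0,-0.002],"delta_rot":[0,0,0],"jaw":0.025},{"offset":[0,0,-0.002],"delta_rot":[0,0,0],"jaw":0.025},{"offset":[0,0,-0.002],"delta_rot":[0,0,0],"jaw":0.025},{"offset":[0,0,-0.001],"delta_rot":[0,0,0],"jaw":0.025},{"offset":[0,0,0],"delta_rot":[0,0,0],"jaw":0.025},{"offset":[0,0,0],"delta_rot":[0,0,0],"jaw":0.025},{"offset":[0,0,0],"delta_rot":[0,0,0],"jaw":0.025},{"offset":[0,0,0],"delta_rot":[0,0,0],"jaw":0.025}]' 100
```

```text
t: 40.3
tcp_pos: [0.615, -0.2606, 0.2451]
ee_rot: [0.0, 0.722, 0.691, 0.0]
contact_force: [-0.3, 0.3, -2.2]
grip_width: 0.397
gripper_force: 100.4
t: 41.1
tcp_pos: [0.6148, -0.2603, 0.238]
ee_rot: [0.0, 0.722, 0.691, 0.0]
contact_force: [-2.4, 0.8, 5.7]
grip_width: 0.397
gripper_force: 101.1
```

```bash

python3 -m jog '[{"offset":[0,0,0],"delta_rot":[0,0,0],"jaw":0.04},{"offset":[0,0,0],"delta_rot":[0,0,0],"jaw":0.05},{"offset":[0,0,0],"delta_rot":[0,0,0],"jaw":0.06},{"offset":[0,0,0],"delta_rot":[0,0,0],"jaw":0.07},{"offset":[0,0,0],"delta_rot":[0,0,0],"jaw":0.075},{"offset":[0,0,0.02],"delta_rot":[0,0,0],"jaw":0.075},{"offset":[0,0,0.04],"delta_rot":[0,0,0],"jaw":0.075},{"offset":[0,0,0.04],"delta_rot":[0,0,0],"jaw":0.075}]' 40
python3 -m jog '[{"offset":[0.008,0.041,0],"delta_rot":[0,0,0.01],"jaw":0.05},{"offset":[0.008,0.041,0],"delta_rot":[0,0,0.01],"jaw":0.04},{"offset":[0.008,0.041,0],"delta_rot":[0,0,0.01],"jaw":0.024},{"offset":[0.008,0.041,0],"delta_rot":[0,0,0],"jaw":0.024},{"offset":[0.008,0.041,0],"delta_rot":[0,0,0],"jaw":0.024},{"offset":[0.008,0.041,0],"delta_rot":[0,0,0],"jaw":0.024},{"offset":[0.009,0.04,0],"delta_rot":[0,0,0],"jaw":0.024},{"offset":[0,0,0],"delta_rot":[0,0,0],"jaw":0.024}]' 40
python3 -m jog '[{"offset":[0,0,-0.04],"delta_rot":[0,0,0],"jaw":0.024},{"offset":[0,0,-0.04],"delta_rot":[0,0,0],"jaw":0.024},{"offset":[0,0,-0.04],"delta_rot":[0,0,0],"jaw":0.024},{"offset":[0,0,0],"delta_rot":[0,0,0],"jaw":0.024},{"offset":[0,0,0],"delta_rot":[0,0,0],"jaw":0.024},{"offset":[0,0,0],"delta_rot":[0,0,0],"jaw":0.024},{"offset":[0,0,0],"delta_rot":[0,0,0],"jaw":0.024},{"offset":[0,0,0],"delta_rot":[0,0,0],"jaw":0.024}]' 40
python3 - <<'E'
from h import *
for n in ("scene","top","wrist"):
    im,K,R,c=cam(n); marks(n,["mallet","ring","bar"],R,c)
E
```

```text
t: 41.9
tcp_pos: [0.6144, -0.2601, 0.3381]
ee_rot: [-0.001, 0.723, 0.691, -0.001]
contact_force: [0.4, -0.4, 0.3]
grip_width: 0.882
gripper_force: 0.0
t: 42.7
tcp_pos: [0.6728, 0.034, 0.3363]
ee_rot: [-0.002, 0.709, 0.706, 0.001]
contact_force: [0.9, 0.3, -0.2]
grip_width: 0.286
gripper_force: 0.0
t: 43.5
tcp_pos: [0.6723, 0.0255, 0.2192]
ee_rot: [0.001, 0.712, 0.702, 0.001]
contact_force: [1.5, 0.4, 0.4]
grip_width: 0.284
gripper_force: 0.0
mallet [0.603 0.107 0.03 ] 0.74
mallet [0.604 0.026 0.035] 0.28
ring [ 0.62  -0.269  0.153] 0.7
bar [0.675 0.022 0.047] 0.93
mallet [ 0.617 -0.263  0.168] 0.85
ring [ 0.616 -0.26   0.155] 0.8
bar [0.672 0.025 0.045] 0.78
bar [0.602 0.029 0.041] 0.56
mallet [ 0.601 -0.052  0.032] 0.26
bar [0.674 0.026 0.044] 0.83
```

The mallet is hanging (head at z 0.168). Gripping the bar to reopen the leaf.

```bash

python3 -m jog '[{"offset":[0,0,-0.04],"delta_rot":[0,0,0],"jaw":0.024},{"offset":[0,0,-0.04],"delta_rot":[0,0,0],"jaw":0.024},{"offset":[0,0,-0.02],"delta_rot":[0,0,0],"jaw":0.024},{"offset":[0,0,-0.009],"delta_rot":[0,0,0],"jaw":0.024},{"offset":[0,0,0],"delta_rot":[0,0,0],"jaw":0.024},{"offset":[0,0,0],"delta_rot":[0,0,0],"jaw":0.024},{"offset":[0,0,0],"delta_rot":[0,0,0],"jaw":0.005},{"offset":[0,0,0],"delta_rot":[0,0,0],"jaw":0.005}]' 40
python3 -m jog '[{"offset":[0,0,0],"delta_rot":[0,0,0],"jaw":0.005},{"offset":[0,0,0],"delta_rot":[0,0,0],"jaw":0.005},{"offset":[0,0,0],"delta_rot":[0,0,0],"jaw":0.005},{"offset":[0,0,0],"delta_rot":[0,0,0],"jaw":0.005},{"offset":[0,0,0],"delta_rot":[0,0,0],"jaw":0.005},{"offset":[0,0,0],"delta_rot":[0,0,0],"jaw":0.005},{"offset":[0,0,0],"delta_rot":[0,0,0],"jaw":0.005},{"offset":[0,0,0],"delta_rot":[0,0,0],"jaw":0.005}]' 40
```

```text
t: 44.9
tcp_pos: [0.6722, 0.0256, 0.1101]
ee_rot: [0.001, 0.712, 0.702, 0.001]
contact_force: [-2.3, 0.6, 5.6]
grip_width: 0.094
gripper_force: 39.3
t: 45.7
tcp_pos: [0.6722, 0.0255, 0.1101]
ee_rot: [0.001, 0.712, 0.702, 0.001]
contact_force: [-2.6, -0.2, 6.5]
grip_width: 0.092
gripper_force: 39.4
```

```bash

python3 -m jog '[{"offset":[-0.0005,0,0.011],"delta_rot":[0,0,0],"jaw":0.005},{"offset":[-0.0016,0,0.0109],"delta_rot":[0,0,0],"jaw":0.005},{"offset":[-0.0027,0,0.0107],"delta_rot":[0,0,0],"jaw":0.005},{"offset":[-0.0037,0,0.0103],"delta_rot":[0,0,0],"jaw":0.005},{"offset":[-0.0047,0,0.0099],"delta_rot":[0,0,0],"jaw":0.005},{"offset":[-0.0057,0,0.0094],"delta_rot":[0,0,0],"jaw":0.005},{"offset":[-0.0065,0,0.0088],"delta_rot":[0,0,0],"jaw":0.005},{"offset":[-0.0074,0,0.0081],"delta_rot":[0,0,0],"jaw":0.005}]' 40
python3 -m jog '[{"offset":[-0.0081,0,0.0074],"delta_rot":[0,0,0],"jaw":0.005},{"offset":[-0.0088,0.0003,0.0065],"delta_rot":[0,0,0],"jaw":0.005},{"offset":[-0.0094,0.0003,0.0057],"delta_rot":[0,0,0],"jaw":0.005},{"offset":[-0.0099,0.0003,0.0047],"delta_rot":[0,0,0],"jaw":0.005},{"offset":[-0.0103,0.0003,0.0037],"delta_rot":[0,0,0],"jaw":0.005},{"offset":[-0.0107,0.0003,0.0027],"delta_rot":[0,0,0],"jaw":0.005},{"offset":[-0.0109,0.0003,0.0016],"delta_rot":[0,0,0],"jaw":0.005},{"offset":[-0.011,0.0003,0.0005],"delta_rot":[0,0,0],"jaw":0.005}]' 40
python3 -m jog '[{"offset":[-0.011,0,-0.0005],"delta_rot":[0,0,0],"jaw":0.005},{"offset":[-0.0109,0.0003,-0.0016],"delta_rot":[0,0,0],"jaw":0.005},{"offset":[-0.0107,0.0003,-0.0027],"delta_rot":[0,0,0],"jaw":0.005},{"offset":[-0.0103,0.0003,-0.0037],"delta_rot":[0,0,0],"jaw":0.005},{"offset":[-0.0099,0.0003,-0.0047],"delta_rot":[0,0,0],"jaw":0.005},{"offset":[-0.0094,0,-0.0057],"delta_rot":[0,0,0],"jaw":0.005},{"offset":[-0.0088,0,-0.0065],"delta_rot":[0,0,0],"jaw":0.005},{"offset":[-0.0081,0,-0.0074],"delta_rot":[0,0,0],"jaw":0.005}]' 40
python3 -m jog '[{"offset":[-0.0074,0,-0.0081],"delta_rot":[0,0,0],"jaw":0.005},{"offset":[-0.0065,0,-0.0088],"delta_rot":[0,0,0],"jaw":0.005},{"offset":[-0.0057,0,-0.0094],"delta_rot":[0,0,0],"jaw":0.005},{"offset":[-0.0047,0,-0.0099],"delta_rot":[0,0,0],"jaw":0.005},{"offset":[-0.0037,0,-0.0103],"delta_rot":[0,0,0],"jaw":0.005},{"offset":[-0.0027,0,-0.0107],"delta_rot":[0,0,0],"jaw":0.005},{"offset":[-0.0016,0,-0.0109],"delta_rot":[0,0,0],"jaw":0.005},{"offset":[0,0,-0.004],"delta_rot":[0,0,0],"jaw":0.005}]' 40
python3 -m jog '[{"offset":[0,0,-0.004],"delta_rot":[0,0,0],"jaw":0.005},{"offset":[0,0,-0.003],"delta_rot":[0,0,0],"jaw":0.005},{"offset":[0,0,0],"delta_rot":[0,0,0],"jaw":0.005},{"offset":[0,0,0],"delta_rot":[0,0,0],"jaw":0.005},{"offset":[0,0,0],"delta_rot":[0,0,0],"jaw":0.005},{"offset":[0,0,0],"delta_rot":[0,0,0],"jaw":0.005},{"offset":[0,0,0],"delta_rot":[0,0,0],"jaw":0.005},{"offset":[0,0,0],"delta_rot":[0,0,0],"jaw":0.005}]' 40
```

```text
t: 46.5
tcp_pos: [0.6411, 0.0261, 0.1904]
ee_rot: [0.002, 0.712, 0.702, 0.003]
contact_force: [8.7, 2.3, 0.2]
grip_width: 0.09
gripper_force: 39.0
t: 47.3
tcp_pos: [0.5632, 0.0275, 0.225]
ee_rot: [0.004, 0.712, 0.702, 0.005]
contact_force: [6.4, 0.7, 22.6]
grip_width: 0.087
gripper_force: 43.9
t: 48.1
tcp_pos: [0.4807, 0.0292, 0.1883]
ee_rot: [0.0, 0.712, 0.702, 0.001]
contact_force: [2.3, 1.1, 5.7]
grip_width: 0.089
gripper_force: 46.1
t: 48.9
tcp_pos: [0.4486, 0.0296, 0.1149]
ee_rot: [-0.0, 0.712, 0.702, 0.0]
contact_force: [3.5, 4.4, 2.4]
grip_width: 0.088
gripper_force: 47.2
t: 49.7
tcp_pos: [0.4483, 0.0295, 0.1084]
ee_rot: [-0.0, 0.712, 0.702, -0.0]
contact_force: [2.2, 4.0, -2.2]
grip_width: 0.09
gripper_force: 46.7
```

```bash

python3 -m jog '[{"offset":[0,0,0],"delta_rot":[0,0,0],"jaw":0.018},{"offset":[0,0,0],"delta_rot":[0,0,0],"jaw":0.024},{"offset":[0,0,0],"delta_rot":[0,0,0],"jaw":0.024},{"offset":[0,0,0.03],"delta_rot":[0,0,0],"jaw":0.024},{"offset":[0,0,0.04],"delta_rot":[0,0,0],"jaw":0.024},{"offset":[0,0,0.04],"delta_rot":[0,0,0],"jaw":0.024},{"offset":[0.04,0.01,0.04],"delta_rot":[0,0,0],"jaw":0.06},{"offset":[0.04,0.02,0],"delta_rot":[0,0,0],"jaw":0.0854}]' 40
python3 -m jog '[{"offset":[0.04,0.02,0],"delta_rot":[0,0,0],"jaw":0.0854},{"offset":[0.02,0,0],"delta_rot":[0,0,0],"jaw":0.0854},{"offset":[0,0,0],"delta_rot":[0,0,0],"jaw":0.0854},{"offset":[0,0,0],"delta_rot":[0,0,0],"jaw":0.0854},{"offset":[0,0,0],"delta_rot":[0,0,0],"jaw":0.0854},{"offset":[0,0,0],"delta_rot":[0,0,0],"jaw":0.0854},{"offset":[0,0,0],"delta_rot":[0,0,0],"jaw":0.0854},{"offset":[0,0,0],"delta_rot":[0,0,0],"jaw":0.0854}]' 40
python3 - <<'E'
from h import *
n="wrist"; im,K,R,c=cam(n); save(im,"w11.png"); print(c.round(3))
marks(n,["plaque0","bar","drying_board","bed_pocket0"],R,c); regions(n,"plaque0",K,R,c,.051)
n="top"; im,K,R,c=cam(n); save(im,"t11.png"); marks(n,["plaque0","bar","mallet"],R,c); regions(n,"plaque0",K,R,c,.051); regions(n,"drying_board",K,R,c,.012)
E
```

```text
t: 50.5
tcp_pos: [0.5247, 0.0561, 0.2582]
ee_rot: [0.002, 0.713, 0.701, 0.003]
contact_force: [1.2, -0.9, -0.5]
grip_width: 0.613
gripper_force: 0.0
t: 51.3
tcp_pos: [0.583, 0.0777, 0.2535]
ee_rot: [-0.0, 0.712, 0.702, 0.0]
contact_force: [0.1, -0.5, -0.2]
grip_width: 0.995
gripper_force: 0.0
[0.583 0.146 0.323]
plaque0 [0.604 0.106 0.043] 0.76
bar [0.448 0.032 0.041] 0.55
drying_board [0.561 0.026 0.002] 0.28
bed_pocket0 [0.602 0.027 0.033] 0.69
plaque0 0.89 ctr 0.603 0.107 size 0.065 0.05 long axis deg 87.9 px [343. 161.]
plaque0 0.79 ctr 0.598 -0.051 size 0.073 0.049 long axis deg 89.0 px [338. 305.]
plaque0 [ 0.597 -0.048  0.044] 0.7
plaque0 [0.605 0.109 0.041] 0.49
plaque0 [0.521 0.027 0.03 ] 0.28
bar [0.447 0.029 0.043] 0.63
mallet [ 0.613 -0.262  0.169] 0.7
mallet [0.519 0.028 0.031] 0.47
mallet [ 0.615  0.277 -0.001] 0.39
plaque0 0.9 ctr 0.597 -0.053 size 0.065 0.053 long axis deg 87.8 px [345. 159.]
```

Both plaques are in the bed, at (0.603, 0.1075) and (0.598, -0.051). Picking the first.

```bash

python3 -m jog '[{"offset":[0.02,0.03,0],"delta_rot":[0,0,-0.015],"jaw":0.068},{"offset":[0,0,-0.03],"delta_rot":[0,0,0],"jaw":0.068},{"offset":[0,0,-0.04],"delta_rot":[0,0,0],"jaw":0.068},{"offset":[0,0,-0.04],"delta_rot":[0,0,0],"jaw":0.068},{"offset":[0,0,-0.02],"delta_rot":[0,0,0],"jaw":0.068},{"offset":[0,0,-0.01],"delta_rot":[0,0,0],"jaw":0.068},{"offset":[0,0,0],"delta_rot":[0,0,0],"jaw":0.068},{"offset":[0,0,0],"delta_rot":[0,0,0],"jaw":0.068}]' 60
python3 -m jog '[{"offset":[0,0,0],"delta_rot":[0,0,0],"jaw":0.055},{"offset":[0,0,0],"delta_rot":[0,0,0],"jaw":0.045},{"offset":[0,0,0],"delta_rot":[0,0,0],"jaw":0.04},{"offset":[0,0,0],"delta_rot":[0,0,0],"jaw":0.04},{"offset":[0,0,0],"delta_rot":[0,0,0],"jaw":0.04},{"offset":[0,0,0],"delta_rot":[0,0,0],"jaw":0.04},{"offset":[0,0,0],"delta_rot":[0,0,0],"jaw":0.04},{"offset":[0,0,0],"delta_rot":[0,0,0],"jaw":0.04}]' 60
```

```text
t: 52.7
tcp_pos: [0.6039, 0.1076, 0.1143]
ee_rot: [0.0, 0.717, 0.697, 0.001]
contact_force: [-1.2, -0.2, -0.0]
grip_width: 0.799
gripper_force: 0.0
t: 53.5
tcp_pos: [0.604, 0.1077, 0.1152]
ee_rot: [0.001, 0.717, 0.697, 0.001]
contact_force: [-2.7, 0.5, 9.1]
grip_width: 0.56
gripper_force: 61.1
```

```bash

python3 -m jog '[{"offset":[0,0,0.02],"delta_rot":[0,0,0],"jaw":0.04},{"offset":[0,0,0.03],"delta_rot":[0,0,0],"jaw":0.04},{"offset":[0,0,0.03],"delta_rot":[0,0,0],"jaw":0.04},{"offset":[-0.035,0.027,0],"delta_rot":[0,0,-0.03],"jaw":0.04},{"offset":[-0.035,0.027,0],"delta_rot":[0,0,-0.03],"jaw":0.04},{"offset":[-0.035,0.027,0],"delta_rot":[0,0,-0.03],"jaw":0.04},{"offset":[-0.035,0.027,0],"delta_rot":[0,0,-0.02],"jaw":0.04},{"offset":[-0.035,0.027,0],"delta_rot":[0,0,0],"jaw":0.04}]' 70
python3 -m jog '[{"offset":[-0.035,0.028,0],"delta_rot":[0,0,0],"jaw":0.04},{"offset":[-0.036,0.028,0],"delta_rot":[0,0,0],"jaw":0.04},{"offset":[0,0,-0.03],"delta_rot":[0,0,0],"jaw":0.04},{"offset":[0,0,-0.03],"delta_rot":[0,0,0],"jaw":0.04},{"offset":[0,0,0],"delta_rot":[0,0,0],"jaw":0.04},{"offset":[0,0,0],"delta_rot":[0,0,0],"jaw":0.04},{"offset":[0,0,0],"delta_rot":[0,0,0],"jaw":0.04},{"offset":[0,0,0],"delta_rot":[0,0,0],"jaw":0.04}]' 70
python3 - <<'E'
from h import *
n="wrist"; im,K,R,c=cam(n); save(im,"w12.png"); marks(n,["plaque0","drying_board"],R,c)
n="scene"; im,K,R,c=cam(n); save(im,"s12.png"); marks(n,["plaque0","drying_board","glue_cup","mallet"],R,c)
E
```

```text
t: 54.3
tcp_pos: [0.427, 0.2437, 0.1941]
ee_rot: [-0.0, 0.755, 0.656, 0.001]
contact_force: [0.2, 1.5, -0.9]
grip_width: 0.562
gripper_force: 73.0
t: 55.1
tcp_pos: [0.3581, 0.2987, 0.1345]
ee_rot: [-0.0, 0.755, 0.656, 0.001]
contact_force: [-0.4, 0.8, 0.1]
grip_width: 0.555
gripper_force: 73.0
plaque0 [0.357 0.298 0.063] 0.71
drying_board [ 0.419  0.292 -0.   ] 0.74
plaque0 [ 0.6   -0.061  0.043] 0.72
plaque0 [0.36  0.295 0.063] 0.63
plaque0 [0.523 0.03  0.032] 0.48
drying_board [ 0.421  0.291 -0.001] 0.77
glue_cup [0.378 0.148 0.   ] 0.67
mallet [ 0.619 -0.261  0.169] 0.87
mallet [ 0.518 -0.052  0.036] 0.22
```

Held over the board. Lower and release.

```bash

python3 -m jog '[{"offset":[0,0,-0.02],"delta_rot":[0,0,0],"jaw":0.04},{"offset":[0,0,-0.012],"delta_rot":[0,0,0],"jaw":0.04},{"offset":[0,0,-0.006],"delta_rot":[0,0,0],"jaw":0.04},{"offset":[0,0,-0.004],"delta_rot":[0,0,0],"jaw":0.04},{"offset":[0,0,0],"delta_rot":[0,0,0],"jaw":0.04},{"offset":[0,0,0],"delta_rot":[0,0,0],"jaw":0.04},{"offset":[0,0,0],"delta_rot":[0,0,0],"jaw":0.04},{"offset":[0,0,0],"delta_rot":[0,0,0],"jaw":0.04}]' 70
```

```text
t: 56.3
tcp_pos: [0.3571, 0.2984, 0.0921]
ee_rot: [-0.0, 0.755, 0.656, 0.0]
contact_force: [-3.5, -2.5, 12.6]
grip_width: 0.555
gripper_force: 74.5
```

```bash

python3 -m jog '[{"offset":[0,0,0],"delta_rot":[0,0,0],"jaw":0.052},{"offset":[0,0,0],"delta_rot":[0,0,0],"jaw":0.06},{"offset":[0,0,0],"delta_rot":[0,0,0],"jaw":0.065},{"offset":[0,0,0],"delta_rot":[0,0,0],"jaw":0.068},{"offset":[0,0,0],"delta_rot":[0,0,0],"jaw":0.068},{"offset":[0,0,0.03],"delta_rot":[0,0,0],"jaw":0.068},{"offset":[0,0,0.05],"delta_rot":[0,0,0],"jaw":0.068},{"offset":[0,0,0.05],"delta_rot":[0,0,0],"jaw":0.068}]' 60
python3 -m jog '[{"offset":[0.03,-0.039,0],"delta_rot":[0,0,0.05],"jaw":0.068},{"offset":[0.03,-0.039,0],"delta_rot":[0,0,0.05],"jaw":0.068},{"offset":[0.03,-0.039,0],"delta_rot":[0,0,0.01],"jaw":0.068},{"offset":[0.03,-0.039,0],"delta_rot":[0,0,0],"jaw":0.068},{"offset":[0.03,-0.039,0],"delta_rot":[0,0,0],"jaw":0.068},{"offset":[0.03,-0.039,0],"delta_rot":[0,0,0],"jaw":0.068},{"offset":[0.03,-0.039,0],"delta_rot":[0,0,0],"jaw":0.068},{"offset":[0.028,-0.037,0],"delta_rot":[0,0,0],"jaw":0.068}]' 60
python3 -m jog '[{"offset":[0,0,0],"delta_rot":[0,0,0],"jaw":0.068},{"offset":[0,0,0],"delta_rot":[0,0,0],"jaw":0.068},{"offset":[0,0,0],"delta_rot":[0,0,0],"jaw":0.068},{"offset":[0,0,0],"delta_rot":[0,0,0],"jaw":0.068},{"offset":[0,0,0],"delta_rot":[0,0,0],"jaw":0.068},{"offset":[0,0,0],"delta_rot":[0,0,0],"jaw":0.068},{"offset":[0,0,0],"delta_rot":[0,0,0],"jaw":0.068},{"offset":[0,0,0],"delta_rot":[0,0,0],"jaw":0.068}]' 60
python3 - <<'E'
from h import *
n="wrist"; im,K,R,c=cam(n); save(im,"w13.png"); marks(n,["plaque0"],R,c); regions(n,"plaque0",K,R,c,.051)
n="top"; im,K,R,c=cam(n); marks(n,["plaque0","bar"],R,c); regions(n,"plaque0",K,R,c,.051)
E
```

```text
t: 57.1
tcp_pos: [0.3569, 0.298, 0.2224]
ee_rot: [0.001, 0.755, 0.656, -0.001]
contact_force: [0.2, 0.8, 0.2]
grip_width: 0.796
gripper_force: 0.0
t: 57.9
tcp_pos: [0.5962, -0.0134, 0.2211]
ee_rot: [-0.0, 0.717, 0.697, -0.0]
contact_force: [1.3, 1.2, -0.3]
grip_width: 0.795
gripper_force: 0.0
t: 58.7
tcp_pos: [0.5952, -0.0111, 0.2213]
ee_rot: [0.0, 0.717, 0.697, 0.0]
contact_force: [-0.5, -0.4, 0.3]
grip_width: 0.798
gripper_force: 0.0
plaque0 [ 0.598 -0.053  0.041] 0.87
plaque0 0.77 ctr 0.598 -0.053 size 0.069 0.05 long axis deg 88.9 px [327. 245.]
plaque0 [ 0.595 -0.054  0.045] 0.79
plaque0 0.87 ctr 0.597 -0.052 size 0.063 0.05 long axis deg -89.1 px [345. 159.]
```

```bash

python3 -m jog '[{"offset":[0.003,-0.041,0],"delta_rot":[0,0,0.01],"jaw":0.068},{"offset":[0,0,0],"delta_rot":[0,0,0],"jaw":0.068},{"offset":[0,0,-0.03],"delta_rot":[0,0,0],"jaw":0.068},{"offset":[0,0,-0.04],"delta_rot":[0,0,0],"jaw":0.068},{"offset":[0,0,-0.03],"delta_rot":[0,0,0],"jaw":0.068},{"offset":[0,0,-0.008],"delta_rot":[0,0,0],"jaw":0.068},{"offset":[0,0,0],"delta_rot":[0,0,0],"jaw":0.068},{"offset":[0,0,0],"delta_rot":[0,0,0],"jaw":0.068}]' 60
python3 -m jog '[{"offset":[0,0,0],"delta_rot":[0,0,0],"jaw":0.055},{"offset":[0,0,0],"delta_rot":[0,0,0],"jaw":0.045},{"offset":[0,0,0],"delta_rot":[0,0,0],"jaw":0.04},{"offset":[0,0,0],"delta_rot":[0,0,0],"jaw":0.04},{"offset":[0,0,0],"delta_rot":[0,0,0],"jaw":0.04},{"offset":[0,0,0],"delta_rot":[0,0,0],"jaw":0.04},{"offset":[0,0,0],"delta_rot":[0,0,0],"jaw":0.04},{"offset":[0,0,0],"delta_rot":[0,0,0],"jaw":0.04}]' 60
python3 - <<'E'
from h import *
n="top"; im,K,R,c=cam(n); marks(n,["plaque0","drying_board"],R,c); regions(n,"plaque0",K,R,c,.028); regions(n,"drying_board",K,R,c,.012)
E
```

```text
t: 59.85
tcp_pos: [0.599, -0.0528, 0.1146]
ee_rot: [0.001, 0.714, 0.7, 0.0]
contact_force: [0.7, 0.1, -0.5]
grip_width: 0.793
gripper_force: 0.0
t: 60.65
tcp_pos: [0.599, -0.0525, 0.1153]
ee_rot: [0.001, 0.714, 0.7, 0.001]
contact_force: [-1.1, 0.0, 9.7]
grip_width: 0.559
gripper_force: 60.8
plaque0 [ 0.595 -0.052  0.042] 0.39
drying_board [ 0.374 -0.093 -0.002] 0.68
drying_board [ 0.56   0.027 -0.002] 0.39
plaque0 0.44 ctr 0.502 -0.019 size 0.199 0.092 long axis deg -61.6 px [334. 197.]
plaque0 0.37 ctr 0.591 -0.076 size 0.03 0.02 long axis deg -5.7 px [353. 164.]
drying_board 0.76 ctr 0.315 0.314 size 0.086 0.042 long axis deg 81.7 px [204. 265.]
```

```bash

python3 -m jog '[{"offset":[0,0,0.02],"delta_rot":[0,0,0],"jaw":0.04},{"offset":[0,0,0.03],"delta_rot":[0,0,0],"jaw":0.04},{"offset":[0,0,0.03],"delta_rot":[0,0,0],"jaw":0.04},{"offset":[-0.015,0.042,0],"delta_rot":[0,0,-0.03],"jaw":0.04},{"offset":[-0.015,0.042,0],"delta_rot":[0,0,-0.03],"jaw":0.04},{"offset":[-0.015,0.042,0],"delta_rot":[0,0,-0.03],"jaw":0.04},{"offset":[-0.015,0.042,0],"delta_rot":[0,0,-0.03],"jaw":0.04},{"offset":[-0.015,0.042,0],"delta_rot":[0,0,0],"jaw":0.04}]' 70
python3 -m jog '[{"offset":[-0.015,0.042,0],"delta_rot":[0,0,0],"jaw":0.04},{"offset":[-0.015,0.042,0],"delta_rot":[0,0,0],"jaw":0.04},{"offset":[-0.016,0.0415,0],"delta_rot":[0,0,0],"jaw":0.04},{"offset":[0,0,-0.03],"delta_rot":[0,0,0],"jaw":0.04},{"offset":[0,0,0],"delta_rot":[0,0,0],"jaw":0.04},{"offset":[0,0,0],"delta_rot":[0,0,0],"jaw":0.04},{"offset":[0,0,0],"delta_rot":[0,0,0],"jaw":0.04},{"offset":[0,0,0],"delta_rot":[0,0,0],"jaw":0.04}]' 70
python3 - <<'E'
from h import *
for n in ("wrist","scene","top"):
    im,K,R,c=cam(n); print(n); marks(n,["plaque0","drying_board"],R,c); regions(n,"plaque0",K,R,c,.028)
E
```

```text
t: 61.7
tcp_pos: [0.5227, 0.1595, 0.1943]
ee_rot: [0.0, 0.755, 0.656, 0.001]
contact_force: [1.1, 0.4, -1.0]
grip_width: 0.554
gripper_force: 72.9
t: 62.5
tcp_pos: [0.4783, 0.2821, 0.1645]
ee_rot: [0.0, 0.755, 0.655, 0.001]
contact_force: [-0.4, -0.4, -1.3]
grip_width: 0.553
gripper_force: 72.9
wrist
plaque0 [0.475 0.28  0.09 ] 0.91
plaque0 [0.359 0.298 0.02 ] 0.8
drying_board [0.477 0.282 0.088] 0.71
drying_board [ 0.418  0.29  -0.002] 0.69
drying_board [ 0.608  0.272 -0.001] 0.3
plaque0 0.93 ctr 0.473 0.244 size 0.106 0.077 long axis deg 81.7 px [322. 256.]
plaque0 0.64 ctr 0.36 0.298 size 0.069 0.057 long axis deg 80.9 px [163. 213.]
plaque0 0.16 ctr 0.555 0.132 size 0.04 0.011 long axis deg -65.5 px [435. 362.]
scene
plaque0 [0.363 0.294 0.02 ] 0.92
plaque0 [0.481 0.274 0.092] 0.79
drying_board [0.421 0.293 0.002] 0.88
plaque0 0.76 ctr 0.364 0.289 size 0.074 0.06 long axis deg 82.6 px [381. 132.]
plaque0 0.65 ctr 0.424 0.32 size 0.083 0.051 long axis deg -43.3 px [405. 139.]
plaque0 0.43 ctr 0.507 0.035 size 0.263 0.152 long axis deg 88.9 px [343. 205.]
top
plaque0 [0.474 0.283 0.09 ] 0.74
plaque0 [0.358 0.301 0.016] 0.73
drying_board [ 0.414  0.294 -0.   ] 0.79
plaque0 0.81 ctr 0.355 0.298 size 0.067 0.05 long axis deg 83.3 px [213. 247.]
plaque0 0.67 ctr 0.483 0.284 size 0.057 0.046 long axis deg -8.5 px [221. 200.]
```

```bash

python3 -m jog '[{"offset":[0,0,-0.03],"delta_rot":[0,0,0],"jaw":0.04},{"offset":[0,0,-0.025],"delta_rot":[0,0,0],"jaw":0.04},{"offset":[0,0,-0.008],"delta_rot":[0,0,0],"jaw":0.04},{"offset":[0,0,-0.005],"delta_rot":[0,0,0],"jaw":0.04},{"offset":[0,0,-0.004],"delta_rot":[0,0,0],"jaw":0.04},{"offset":[0,0,0],"delta_rot":[0,0,0],"jaw":0.04},{"offset":[0,0,0],"delta_rot":[0,0,0],"jaw":0.04},{"offset":[0,0,0],"delta_rot":[0,0,0],"jaw":0.04}]' 70
```

```text
t: 63.9
tcp_pos: [0.4776, 0.2831, 0.0925]
ee_rot: [0.0, 0.755, 0.656, 0.001]
contact_force: [-3.2, -1.4, 7.0]
grip_width: 0.554
gripper_force: 73.9
```

```bash

python3 -m jog '[{"offset":[0,0,0],"delta_rot":[0,0,0],"jaw":0.052},{"offset":[0,0,0],"delta_rot":[0,0,0],"jaw":0.06},{"offset":[0,0,0],"delta_rot":[0,0,0],"jaw":0.065},{"offset":[0,0,0],"delta_rot":[0,0,0],"jaw":0.068},{"offset":[0,0,0],"delta_rot":[0,0,0],"jaw":0.068},{"offset":[0,0,0.03],"delta_rot":[0,0,0],"jaw":0.068},{"offset":[0,0,0.05],"delta_rot":[0,0,0],"jaw":0.068},{"offset":[0,0,0.05],"delta_rot":[0,0,0],"jaw":0.068}]' 60
python3 -m jog '[{"offset":[0.02,-0.045,0.04],"delta_rot":[0,0,0],"jaw":0.068},{"offset":[0.02,-0.045,0.04],"delta_rot":[0,0,0],"jaw":0.068},{"offset":[0,-0.045,0],"delta_rot":[0,0,0],"jaw":0.068},{"offset":[0,0,0],"delta_rot":[0,0,0],"jaw":0.068},{"offset":[0,0,0],"delta_rot":[0,0,0],"jaw":0.068},{"offset":[0,0,0],"delta_rot":[0,0,0],"jaw":0.068},{"offset":[0,0,0],"delta_rot":[0,0,0],"jaw":0.068},{"offset":[0,0,0],"delta_rot":[0,0,0],"jaw":0.068}]' 60
python3 - <<'E'
from h import *
for n in ("scene","top"):
    im,K,R,c=cam(n); print(n); marks(n,["plaque0","drying_board","mallet","ring","bar"],R,c); regions(n,"plaque0",K,R,c,.028)
E
```

```text
t: 64.7
tcp_pos: [0.4768, 0.2827, 0.2223]
ee_rot: [0.0, 0.755, 0.656, -0.001]
contact_force: [1.0, 1.0, -0.4]
grip_width: 0.796
gripper_force: 0.0
t: 65.5
tcp_pos: [0.5085, 0.1684, 0.2838]
ee_rot: [-0.0, 0.754, 0.657, -0.0]
contact_force: [-0.8, -0.1, 1.3]
grip_width: 0.8
gripper_force: 0.0
scene
plaque0 [0.479 0.274 0.016] 0.89
plaque0 [0.363 0.295 0.018] 0.61
drying_board [0.418 0.292 0.001] 0.89
drying_board [ 0.616 -0.266  0.152] 0.58
drying_board [ 0.599 -0.051  0.038] 0.4
mallet [ 0.616 -0.258  0.169] 0.71
mallet [0.448 0.024 0.044] 0.21
ring [ 0.619 -0.265  0.153] 0.6
bar [0.449 0.024 0.046] 0.91
plaque0 0.9 ctr 0.365 0.289 size 0.078 0.067 long axis deg 80.9 px [380. 132.]
plaque0 0.76 ctr 0.483 0.271 size 0.073 0.058 long axis deg 87.2 px [404. 158.]
plaque0 0.45 ctr 0.545 0.029 size 0.294 0.229 long axis deg 88.6 px [351. 218.]
top
plaque0 [0.383 0.15  0.   ] 0.62
plaque0 [0.358 0.3   0.016] 0.5
plaque0 [0.475 0.284 0.022] 0.43
drying_board [ 0.414  0.294 -0.003] 0.75
mallet [ 0.614 -0.262  0.172] 0.97
ring [ 0.613 -0.261  0.157] 0.63
bar [0.446 0.03  0.046] 0.87
bar [0.521 0.029 0.033] 0.29
plaque0 0.65 ctr 0.464 0.257 size 0.035 0.019 long axis deg -15.7 px [230. 207.]
plaque0 0.48 ctr 0.354 0.279 size 0.049 0.029 long axis deg -8.6 px [220. 248.]
plaque0 0.34 ctr 0.516 0.031 size 0.254 0.144 long axis deg 88.8 px [314. 189.]
```

```bash
python3 -c "
from workcell import *; print(close_job())"
```

```text
the job is handed in; nothing more can be done
None
```

I handed the job in with both plaques that were present face down on the drying board, the mallet hanging in the ring and the leaf open, by the last camera readings; the hand-in returned no verdict.

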